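Load the sample warmer, snap its cover on and set the heat

ROBOT

A 7-joint arm with a two-finger parallel gripper is mounted at the origin on the work surface. World frame = base frame: x ahead of the robot, y to its left, z up, the work surface at z = 0. Lengths are in m, angles in rad, forces in N, time in s.
With the tool pointing down it reaches from about 0.35 to 0.9 m from the base axis. Payload 8.1 kg.
Tool frame: the origin (TCP) lies at the very end of the fingers, on their centre line; the grasp point (between the pads) lies arm.grip_point_offset behind it (arm.grip_point_offset is the distance from the TCP to the grasp point, in m); z points along the fingers, y is the line along which they close (so a half turn about z gives the same grasp; the last joint's range is limited). The gripper opens to 92 mm and grips with 3 to 60 N. Pads are 19 mm wide; open, the fingers measure 130 mm over their backs; the gripper's body (75 mm by 190 mm) begins 47 mm behind the grasp point.
Start: joints at [-0.103, 0.434, 0.025, 1.573, -0.012, 1.134, -0.075], TCP at [0.625, -0, 0.227] pointing down, gripper open.
Joint ranges: [-2.62, 2.62], [-0.44, 2.09], [-1.27, 1.32], [0.08, 2.57], [-1.32, 4.46], [0.12, 2], [-2.74, 2.74]. Speed limits (rad/s): [2.22, 2.22, 3.01, 3.01, 3.14, 3.14, 3.14].

INTERFACE

Orientations are given as a rotation vector (axis times angle).
In Python, from cell import arm gives the robot as it stands. The module is installed in compiled form; this text tells all that it offers.
- The arm moves only by the shell command python3 -m creep 'ROWS' [OPENING] [FORCE]. ROWS is JSON, a list of rows, each a list of 6 numbers: the shift along the tool's x, y, z scaled (see below), then the turn, a rotation vector about the tool's x, y, z scaled (see below). A call has 1 to 20 rows; each row shifts and turns the commanded pose from where the row before left it, along the tool's axes as they then stand; what a row does not reach is not made up. The controller multiplies each number of a shift by 0.4 m and each number of a turn by 120 degrees. A row lasts 1/12 s, in which the tool goes at most 41.7 mm and 7.16 degrees, less where a joint would pass 70% of its speed; a pose out of reach is approached as far as the arm can. A call with a number of a shift or a turn outside -1 to 1 is refused whole. A call with a gripper value outside its range is refused whole. OPENING is the closure, from -1 (fully open) to 1 (shut), set as the call begins (- or left out, the last holds). The fingers move at their own pace and stop on an object; FORCE is the grip in N (left out, the last holds). Time passes only in rows, so rows that do not move let the fingers close. It gives the time, the measured TCP pose, the force, the opening and the grip force at its end, in the units of the state.
- arm.observe(): the state, without advancing time (a new reading comes with each control period).
- arm.get_image(name): name is "scene" or "side" or "wrist"; returns a dict with "frame" (480x640x3 uint8, red, green, blue), "intrinsics" (3x3 intrinsics, pixels), "rvec" (rotation vector, rad) and "tvec" (3), from world to camera coordinates, as OpenCV has them; the wrist camera has in their place "mount" (4x4, takes a point from camera to tool coordinates, whose origin is the TCP and whose axes are the flange's). Camera axes: x right, y down, z forward; pixel columns grow to the right and rows downward; lengths in m; the calibration is good to about 2 mm. A picture is of the moment at which its call begins: read the wrist's pose just before it. There is no depth.
- arm.sign_off(): hands the job in; it is judged then, once.
The state is a dict: "clock": time; "joints": joint angles; "dq": joint speeds; "joint_efforts": joint torques, N m; "position": TCP position; "ee_rot": TCP orientation; "force": force on the tool from outside, world axes, zero at the start; "ft_torque": the same for the moment, N m; "width": opening from 0.0 (shut) to 1.0 (fully open); "gripper_force": force on a finger pad.
Only numpy, scipy, OpenCV 4.12 (cv2) and the standard library are available. Lean on these libraries where they do the work, as an engineer would, in place of code of your own. Each camera call takes 0.05 s, during which the arm holds its last target. There are 200 camera calls.

TASK

Turn the sample warmer down first by sliding its black heat slider fully to the zero end of its track (the end with the black square), then stand every sample jar from the bench, cap up, fully down in a well of its own. Next hook the orange lip of the cover into the slot along the warmer's front rim while the cover is tilted, pivot the cover down and press its rear until the orange spring catch snaps over it and it lies flat; only then slide the heat slider into line with the red pointer. Leave the pointer, the steel dish, the brown bottle and the white funnel where they are, and let go of everything at the end.

Things in the scene. Friction and masses are not known exactly. Their poses are not given: they have to be found in the camera images.
- warmer: Blue and white bench-top sample warmer, 210 x 206 mm, fixed; its place and yaw vary. Origin on the bench under the middle of the well row; x to its rear, y along the wells, z up. Sizes here in mm in this frame. Front deck: x -136 to -66, top z 40, with the heat slider (track along y at x -100) and red pointer (x -127). Nothing of the warmer but the catch is higher than z 94.
- rim (a point): Centre of the tub at rim height (warmer 0, 0, 80). The open tub measures x -48 to 48, y -95 to 95 inside, the rim is flat at z 80; the aluminium well block in it has its top at z 44, 36 mm below the rim. The shut cover lies on the rim. At the rear are two low stops (x 57, y +-75, 6 mm above the rim) with the catch between them.
- slot (a point): Middle of the foot of the slot's back wall (warmer -62, 0, 80). The slot runs along the front rim and opens to +x: its floor is the rim (z 80), the blue roof over it has its underside at z 89 and top at z 94 and covers x -66 to -52; the slot's ends are at y -78 and +78.
- well1 (a point): Centre of the floor of well 1 (warmer x 0, y -67.5, z 30). Round wells 40 mm wide and 14 mm deep, in a row at 45 mm spacing; a jar fully down has its origin here.
- well2 (a point): Centre of the floor of well 2 (y -22.5), as well1.
- well3 (a point): Centre of the floor of well 3 (y +22.5), as well1.
- well4 (a point): Centre of the floor of well 4 (y +67.5), as well1.
- heat (a joint): Position of the black heat slider in m: 0 at the zero end (warmer -y, black square beyond the track's end), growing to 0.100 along the warmer's +y. Stays where it is left; about 1.5 N to move.
- heat_top (a point): Centre of the top face of the heat slider's grip: a black block 26 mm (x) by 20 mm (y, along the track) by 32 mm high with a white line across its top; the top is at warmer z 72.5. Nothing stands within 30 mm of it on the deck along the track; the warmer's front wall is 21 mm behind it.
- pointer (a joint): Position of the red pointer in m on the same scale as joint heat: the heat slider is in line when joint heat equals joint pointer. Stiff (15 N); leave it alone.
- pointer_tip (a point): Tip of the red pointer, a red block 14 x 6 x 6 mm lying on the deck's front edge, 27 mm in front of the slider's track line.
- catch (a joint): How far the orange spring catch at the rear is pushed back, m: 0 at rest, up to 0.014; springs back (about 2 N at rest, 0.15 N more per mm). A hooked cover that is let go rests on the catch's slope, tilted 8 to 10 degrees; pressing its rear down with roughly 6 to 14 N makes it snap flat under the nose.
- catch_nose (a point): Middle of the catch's nose edge, 40 mm wide; at rest at warmer (49, 0, 85.5), 5 mm over the rear edge of a shut cover. Above the nose the catch's face slopes up and back, 22 degrees from the vertical, to z 106.
- cover: Loose cover, about 200 g, right way up. Sizes in mm. Grey plate 5 mm thick, x -50 to 54, y -95 to 95; in front an orange lip 4 mm thick, 150 wide, out to x -60, level with the underside. Black grip rib at the origin: 14 (x) by 60 (y), top 35 above the underside. Press at the yellow strip (x 36). Origin on the underside, x from lip to rear. Shut: origin at point rim (+-3 mm), axes as the warmer's.
- cover_lip (a point): Middle of the lip's lower front edge (cover x -60, z 0).
- cover_rear (a point): Middle of the cover's lower rear edge (cover x 54, z 0).
- jar1: Sample jar, 36 mm across, 44 mm high, about 80 g, lower half brown glass, upper half white cap, standing on the bench; origin at the centre of its underside, z up. Two to four jars are there; an absent one reads None. All present jars are to be loaded, any jar in any well.
- jar2: Sample jar, 36 mm across, 44 mm high, about 80 g, lower half brown glass, upper half white cap, standing on the bench; origin at the centre of its underside, z up. Two to four jars are there; an absent one reads None. All present jars are to be loaded, any jar in any well.
- jar3: Sample jar, 36 mm across, 44 mm high, about 80 g, lower half brown glass, upper half white cap, standing on the bench; origin at the centre of its underside, z up. Two to four jars are there; an absent one reads None. All present jars are to be loaded, any jar in any well.
- jar4: Sample jar, 36 mm across, 44 mm high, about 80 g, lower half brown glass, upper half white cap, standing on the bench; origin at the centre of its underside, z up. Two to four jars are there; an absent one reads None. All present jars are to be loaded, any jar in any well.
- dish: Bystander: steel dish with two side handles, 120 mm across, 45 mm high, origin under its centre. Leave it.
- reagent: Bystander: brown bottle with black cap, 60 mm across, 130 mm high, origin under its centre. Leave it.
- funnel: Bystander: white funnel standing on its mouth, 110 mm across, 100 mm high, origin under its centre. Leave it.
Not all that is in view belongs to the job. Leave any blue or turquoise look-alike of the jar2 alone.

How it is judged:
By the outcome, as a careful person would: the job done as asked, in the order asked, and still so for the second after the job is handed in, with the robot touching nothing.
Of jar1, jar2, jar3, jar4 only 2 to 4 are there at a start; the rules pass over those that are not, and their reading is None.
At some moment in a run one of jar1, jar2, jar3, jar4, cover may be knocked a few centimetres aside while the robot is not near it.
It also fails if it takes over 210 s, if anything falls off the work surface, if the arm or the gripper's body presses on something with over 40 N, if the wrist force passes 120 N, or if a joint passes its speed limit or range.

## Working session

There is one attempt and no reset: what is moved stays moved. The work goes in short steps, Python scripts to look and compute and a shell command to move; the robot and the scene stay as the last step left them, time stands still between calls to the robot, and variables do not carry over. Pictures are saved under pics/ and viewed, at most 14 in all, crops included, and the job is handed in when it is done.

```bash
mkdir -p pics; ls; python3 - <<'E'
from cell import arm
import cv2,numpy as np
np.set_printoptions(precision=4,suppress=True)
s=arm.observe();print(s['clock'],s['position'],s['ee_rot'],s['width'],arm.grip_point_offset)
for n in ['scene','side','wrist']:
    d=arm.get_image(n);cv2.imwrite(f'pics/{n}0.png',d['frame'][:,:,::-1])
    print(n,{k:np.array(v) for k,v in d.items() if k!='frame'})
E
```

```text
pics
0.0 [ 0.6245 -0.0001  0.2259] [-2.2208 -2.2206  0.002 ] 1.0023526950116648 0.0188
scene {'intrinsics': array([[573.8919,   0.    , 329.0321],
       [  0.    , 573.8919, 239.5496],
       [  0.    ,   0.    ,   1.    ]]), 'rvec': array([ 2.093 ,  1.0105, -0.4742]), 'tvec': array([-0.3535, -0.2727,  1.6977])}
side {'intrinsics': array([[452.4831,   0.    , 313.0521],
       [  0.    , 452.4831, 234.1586],
       [  0.    ,   0.    ,   1.    ]]), 'rvec': array([ 0.2191, -2.7999,  1.2057]), 'tvec': array([0.6243, 0.1359, 1.0843])}
wrist {'intrinsics': array([[344.4338,   0.    , 315.5585],
       [  0.    , 344.4338, 232.325 ],
       [  0.    ,   0.    ,   1.    ]]), 'mount': array([[ 0.0004, -0.9672, -0.254 ,  0.0684],
       [ 1.    ,  0.0007, -0.001 ,  0.0007],
       [ 0.0012, -0.254 ,  0.9672, -0.158 ],
       [ 0.    ,  0.    ,  0.    ,  1.    ]])}
```

View pics/scene0.png

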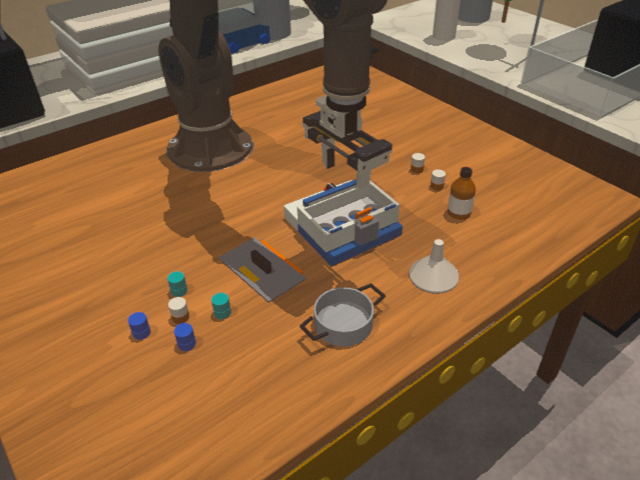

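View pics/side0.png

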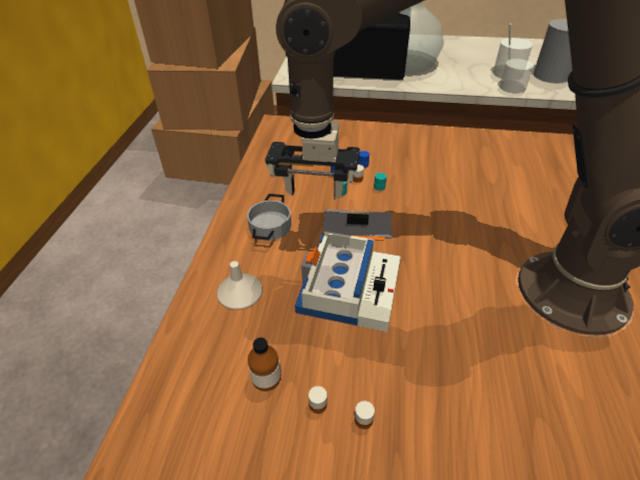

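View pics/wrist0.png

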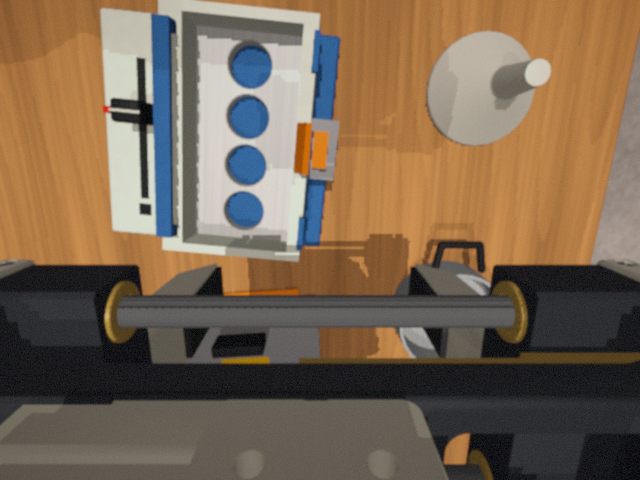

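The scene shows three white-capped jars: scene px (418,162), (438,178) and (178,308). The last stands between the blue jars (139,326), (185,337) and the turquoise ones (177,283), (221,306). The warmer's front faces the robot, and its black square is at wrist px (145,209), towards world -y. The cover is at scene px (262,267) with its lip towards +y.

```bash
cat > h.py <<'E'
from cell import arm
import cv2,numpy as np
from scipy.spatial.transform import Rotation as R
np.set_printoptions(precision=4,suppress=True)
def grab(n):
    s=arm.observe();d=arm.get_image(n)
    K=np.array(d['intrinsics'])
    if n=='wrist':
        T=np.eye(4);T[:3,:3]=R.from_rotvec(s['ee_rot']).as_matrix();T[:3,3]=s['position']
        C=T@np.array(d['mount'])
    else:
        E=np.eye(4);E[:3,:3]=R.from_rotvec(np.ravel(d['rvec'])).as_matrix();E[:3,3]=np.ravel(d['tvec']);C=np.linalg.inv(E)
    return np.array(d['frame']),K,C
def cast(p,z,K,C):
    p=np.atleast_2d(p).astype(float)
    r=np.c_[p,np.ones(len(p))]@np.linalg.inv(K).T@C[:3,:3].T
    return C[:3,3]+r*((z-C[2,3])/r[:,2])[:,None]
def proj(X,K,C):
    X=np.atleast_2d(X);q=(X-C[:3,3])@C[:3,:3]@K.T
    return q[:,:2]/q[:,2:]
def blobs(m,amin=20):
    n,l,st,c=cv2.connectedComponentsWithStats(m.astype(np.uint8))
    return [(st[i,4],c[i].round(1),st[i,:4]) for i in range(1,n) if st[i,4]>=amin],l
def hsv(f): return cv2.cvtColor(f,cv2.COLOR_RGB2HSV)
def masks(f):
    h=hsv(f);H,S,V=h[...,0],h[...,1],h[...,2]
    return dict(blue=(H>100)&(H<125)&(S>120)&(V>50),white=(S<50)&(V>140),red=((H<4)|(H>176))&(S>170)&(V>90),orange=(H>4)&(H<14)&(S>200)&(V>150),yellow=(H>18)&(H<28)&(S>180)&(V>120),black=V<35,grey=(S<40)&(V>50)&(V<140))
E
python3 - <<'E'
from h import *
f,K,C=grab('wrist');m=masks(f)
for n,z in [('blue',.044),('red',.043),('orange',.08)]:
    for a,c,b in blobs(m[n][:300],15)[0]: print(n,a,c,b,cast(c,z,K,C)[0])
bl=m['black'].copy();bl[255:]=0;bl[:,170:]=0
for a,c,b in blobs(bl,15)[0]: print('black',a,c,b,cast(c,.0725,K,C)[0],cast(c,.04,K,C)[0])
for v in ['scene','side']:
    f,K,C=grab(v);m=masks(f)
    for n,z in [('white',.034),('orange',.004),('yellow',.005),('grey',.005)]:
        for a,c,b in blobs(m[n],25)[0]:
            X=cast(c,z,K,C)[0]
            if .2<X[0]<1 and abs(X[1])<.6: print(v,n,a,c,b,X[:2])
E
```

```text
blue 3732 [162.4 122. ] [152  15  24 221] [0.4804 0.0863 0.044 ]
blue 1735 [324.5  73.8] [312  31  27  88] [0.6329 0.1282 0.044 ]
blue 1275 [250.9  66.2] [232  46  39  42] [0.5661 0.1346 0.044 ]
blue 1183 [248.6 117.1] [230  97  38  41] [0.5619 0.0907 0.044 ]
blue 1063 [246.5 164.5] [229 146  36  38] [0.5577 0.047  0.044 ]
blue 1226 [311.5 213.9] [297 179  28  70] [ 0.6207 -0.0019  0.044 ]
blue 917 [244.4 209. ] [227 193  35  33] [0.5534 0.0031 0.044 ]
red 15 [105.3 108.7] [104 107   4   5] [0.4277 0.0983 0.043 ]
black 315 [144.  114.3] [135 100  17  32] [0.4774 0.0911 0.0725] [0.462  0.0935 0.04  ]
scene white 59 [417.9 156.5] [413 154  11   6] [0.4582 0.4026]
scene white 71 [438.3 173.2] [433 170  12   7] [0.5507 0.3862]
scene white 156 [381.2 201.1] [369 181  30  35] [0.5476 0.1845]
scene white 1045 [329.2 210.3] [284 188  91  43] [0.4957 0.0599]
scene white 37 [438.5 242.3] [435 240   8   6] [0.7464 0.1806]
scene white 1245 [433.7 274.9] [410 256  48  36] [0.8143 0.0941]
scene white 35 [321.7 296.1] [314 289  21  18] [ 0.7139 -0.132 ]
scene white 1083 [343.1 316.9] [314 288  60  
[... 1675 characters left out ...]
78 -0.1131]
side orange 112 [312.9 255.2] [306 247  13  16] [ 0.6373 -0.0233]
side grey 102 [310.9 171.9] [289 168  46   7] [ 0.7048 -0.3881]
side grey 845 [269.6 218.5] [248 200  43  39] [ 0.7836 -0.1482]
side grey 1245 [357.4 224.1] [322 210  69  28] [ 0.5338 -0.1596]
side grey 49 [344.2 252.1] [337 250  15   6] [ 0.5577 -0.0454]
side grey 53 [365.2 275.1] [358 250  14  49] [0.4967 0.0269]
side grey 117 [305.7 268.9] [302 260  11  20] [0.6473 0.0279]
side grey 52 [340.  265.3] [332 263  17   8] [0.5628 0.003 ]
side grey 54 [335.9 278.6] [328 276  17   8] [0.5674 0.049 ]
side grey 45 [332.1 292.7] [325 291  15   7] [0.5707 0.0948]
side grey 84 [333.9 313.2] [303 306  56  19] [0.5584 0.1543]
```

```bash
python3 - <<'E'
import cv2
a=cv2.imread('pics/scene0.png')[255:365,100:240];b=cv2.imread('pics/side0.png')[360:440,280:400];
a=cv2.resize(a,None,fx=4,fy=4);b=cv2.resize(b,(440,293));
import numpy as np
c=np.zeros((600,800,3),np.uint8);
a=cv2.resize(a,(400,314));b=cv2.resize(b,(400,267));c[:314,:400]=a;c[:267,400:]=b
d=cv2.resize(cv2.imread('pics/scene0.png')[225:305,210:310],(357,286));c[314:,:357]=d
e=cv2.resize(cv2.imread('pics/wrist0.png')[0:250,90:350],(345,332));c[268:,400:745]=e
cv2.imwrite('pics/crop0.png',c)
E
```

```text
(no output)
```

View pics/crop0.png

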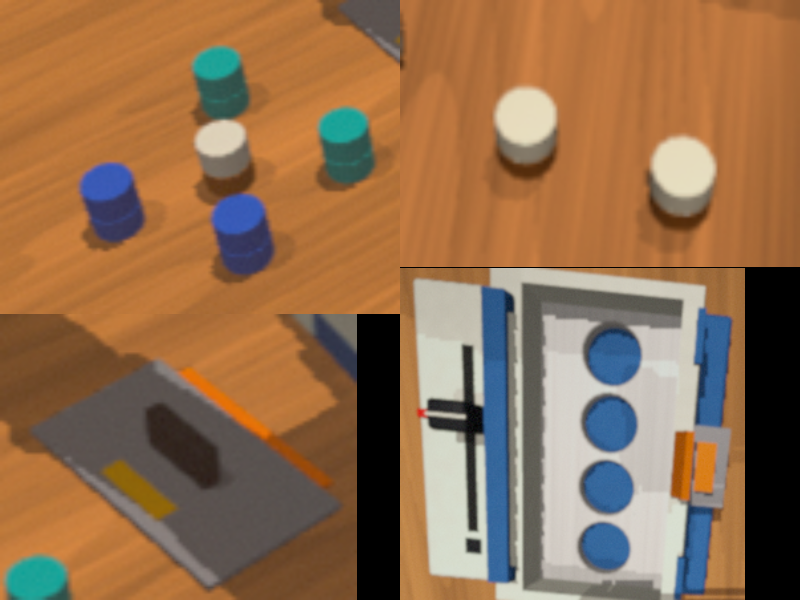

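Crop confirms it: white caps over brown bases are the jars (scene (178,308), side (318,397) and (364,412)); the blue and turquoise ones are the look-alikes. First move: turn to the slider's axis and hover over it.

```bash
python3 -m creep '[[0,0,0,0,0,0.04975],[0,0,0,0,0,0.04975],[0,0,0,0,0,0.04975],[0,0,0,0,0,0.04975],[0,0,0,0,0,0.04975],[0,0,0,0,0,0.04975],[0,0,0,0,0,0.04975],[0,0,0,0,0,0.04975],[0,0,0,0,0,0.04975],[0,0,0,0,0,0.04975],[0,0,0,0,0,0.04975],[0,0,0,0,0,0.04975],[0,0,0,0,0,0.04975],[0,0,0,0,0,0.04975],[0,0,0,0,0,0.04975],[0,0,0,0,0,0.04975],[0,0,0,0,0,0]]'
python3 -m creep '[[-0.062,-0.026,0.02,0,0,0],[-0.062,-0.026,0.02,0,0,0],[-0.062,-0.026,0.02,0,0,0],[-0.062,-0.026,0.02,0,0,0],[-0.062,-0.026,0.02,0,0,0],[-0.062,-0.026,0.02,0,0,0],[-0.062,-0.026,0.02,0,0,0],[0,0,0,0,0,0],[0,0,0,0,0,0]]' -0.2
cat >> h.py <<'E'
def save(n,f): cv2.imwrite(f'pics/{n}.png',f[:,:,::-1])
W0=np.array([.5585,.0689]);WY=np.radians(-5.5)
def w2w(p):  # warmer -> world
    c,s=np.cos(WY),np.sin(WY);return np.array([W0[0]+c*p[0]-s*p[1],W0[1]+s*p[0]+c*p[1],p[2]])
def inw(X):
    c,s=np.cos(WY),np.sin(WY);d=np.atleast_2d(X)[:,:2]-W0;return np.c_[c*d[:,0]+s*d[:,1],-s*d[:,0]+c*d[:,1]]
def need(t,yaw=None):
    s=arm.observe();M=R.from_rotvec(s['ee_rot']).as_matrix()
    ty=np.degrees(np.arctan2(M[1,1],M[0,1]))
    print('t',round(s['clock'],2),'pos',s['position'],'yaw',round(ty,2),'tz',M[:,2],'F',np.array(s['force']),'w',round(s['width'],3))
    if t is not None: print(' shift units',M.T@(np.array(t)-s['position'])/.4)
    if yaw is not None: print(' turn-z units',(-(yaw-ty))/120)
E
python3 - <<'E'
from h import *
need(w2w([-.1,.012,.05]),-95.5)
f,K,C=grab('wrist');save('w1',f);m=masks(f)
for n,z in [('blue',.037),('red',.043),('orange',.0855)]:
    for a,c,b in blobs(m[n],15)[0]: X=cast(c,z,K,C);print(n,a,c,b,X[0],inw(X))
E
```

```text
clock: 1.72
position: [0.6249, 0.0002, 0.2266]
ee_rot: [3.137, -0.159, -0.0]
force: [-0.6, -0.1, -0.6]
width: 0.998
gripper_force: 0.0
clock: 2.47
position: [0.4581, 0.0899, 0.1707]
ee_rot: [-3.138, 0.143, 0.001]
force: [0.5, -0.1, -0.1]
width: 0.596
gripper_force: 0.0
t 2.47 pos [0.4581 0.0899 0.1707] yaw -95.21 tz [-0.0007  0.0003 -1.    ] F [ 0.5043 -0.0641 -0.0801] w 0.596
 shift units [ 0.0052 -0.0017  0.3016]
 turn-z units 0.002410965085634468
blue 1747 [246.5  97.5] [224  73  46  50] [0.565  0.1356 0.037 ] [[0.0001 0.067 ]]
blue 1831 [303.   97.9] [280  73  47  50] [0.5607 0.0909 0.037 ] [[0.0001 0.0221]]
blue 1796 [359.3  98.1] [337  74  46  49] [0.5565 0.0464 0.037 ] [[ 0.0002 -0.0226]]
blue 1707 [415.7  98.4] [394  74  44  50] [0.5522 0.0018 0.037 ] [[ 0.0002 -0.0674]]
blue 4650 [333.1 180.1] [207 170 254  21] [0.4938 0.0722 0.037 ] [[-0.0647 -0.0029]]
red 52 [309.7 254.3] [308 248   5  13] [0.4322 0.0977 0.043 ] [[-0.1285  0.0166]]
orange 15 [361.7   2.5] [357   1  11   3] [0.607  0.048  0.0855] [[ 0.0503 -0.0162]]
orange 19 [316.2   2.8] [308   2  17   2] [0.6094 0.0761 0.0855] [[0.0499 0.0121]]
```

View pics/w1.png

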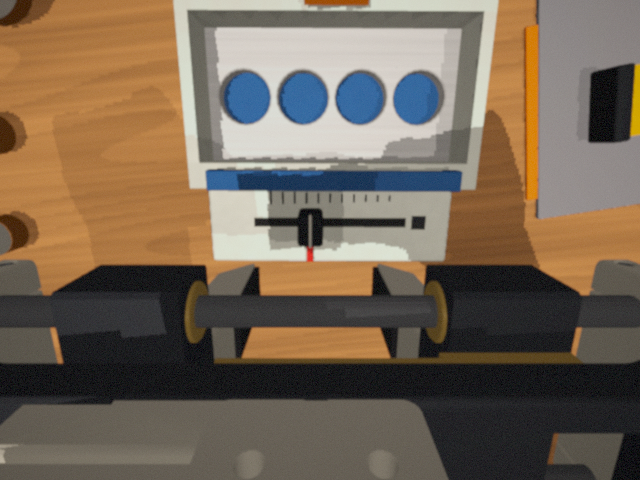

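Wrist view: wells at (246,98)…(416,98) agree with the warmer pose to 0.3 mm; slider line at (310,228), in line with the red pointer at (310,254); black square at (418,222), i.e. warmer −y is image right. Descend, grip it and slide it.

```bash
python3 -m creep '[[0.0052,-0.013,0,0,0,0.0024],[0,0,0.07,0,0,0],[0,0,0.07,0,0,0],[0,0,0.07,0,0,0],[0,0,0.07,0,0,0],[0,0,0.025,0,0,0],[0,0,0,0,0,0],[0,0,0,0,0,0]]' 0.1
python3 -m creep '[[0,0,0,0,0,0],[0,0,0,0,0,0],[0,0,0,0,0,0],[0,0,0,0,0,0],[0,0,0,0,0,0],[0,0,0,0,0,0]]' 1 10
python3 -m creep '[[0,0.02,0,0,0,0],[0,0.02,0,0,0,0],[0,0.02,0,0,0,0],[0,0.02,0,0,0,0],[0,0.02,0,0,0,0],[0,0.02,0,0,0,0],[0,0.02,0,0,0,0],[0,0,0,0,0,0]]'
python3 - <<'E'
from h import *
need(None); s=arm.observe();print(inw(s['position']))
E
```

```text
clock: 3.18
position: [0.4626, 0.0938, 0.0491]
ee_rot: [3.137, -0.16, -0.0]
force: [0.7, -0.7, 0.8]
width: 0.451
gripper_force: 0.0
clock: 3.68
position: [0.4625, 0.0944, 0.0496]
ee_rot: [-3.137, 0.159, -0.003]
force: [-0.6, -0.8, 7.8]
width: 0.219
gripper_force: 10.0
clock: 4.35
position: [0.457, 0.0372, 0.0496]
ee_rot: [-3.137, 0.161, -0.004]
force: [0.1, -1.3, 7.3]
width: 0.213
gripper_force: 10.0
t 4.35 pos [0.457  0.0372 0.0496] yaw -95.89 tz [ 0.0023  0.0001 -1.    ] F [ 0.1    -1.3345  7.3048] w 0.213
[[-0.098  -0.0413]]
```

```bash
python3 -m creep '[[0,0.01,0,0,0,0],[0,0.005,0,0,0,0],[0,0.005,0,0,0,0],[0,0,0,0,0,0]]'
python3 -m creep '[[0,0.005,0,0,0,0],[0,0.005,0,0,0,0],[0,0,0,0,0,0]]'
python3 -m creep '[[0,0.005,0,0,0,0],[0,0.005,0,0,0,0],[0,0,0,0,0,0]]'
python3 - <<'E'
from h import *
need(None); s=arm.observe();print(inw(s['position']))
E
```

```text
clock: 4.68
position: [0.4564, 0.0305, 0.0496]
ee_rot: [-3.137, 0.159, -0.004]
force: [0.8, -0.5, 6.6]
width: 0.214
gripper_force: 10.0
clock: 4.93
position: [0.4561, 0.0279, 0.0497]
ee_rot: [-3.136, 0.157, -0.004]
force: [0.3, 4.5, 5.9]
width: 0.214
gripper_force: 10.0
clock: 5.18
position: [0.4561, 0.0272, 0.0497]
ee_rot: [-3.133, 0.152, -0.004]
force: [1.5, 19.7, 2.7]
width: 0.226
gripper_force: 10.0
t 5.18 pos [0.4561 0.0272 0.0497] yaw -95.57 tz [ 0.003  0.005 -1.   ] F [ 1.4899 19.6953  2.6784] w 0.226
[[-0.0979 -0.0513]]
```

Slider is at the end stop (19 N reaction). Release, rise, turn back and look at the two left jars.

```bash
python3 -m creep '[[0,-0.005,0,0,0,0],[0,0,0,0,0,0],[0,0,0,0,0,0],[0,0,-0.03,0,0,0],[0,0,-0.07,0,0,0],[0,0,-0.08,0,0,0],[0,0,-0.08,0,0,0],[0,0,-0.08,0,0,0],[0,0,-0.08,0,0,0]]' 0.1 20
python3 -m creep '[[0,0,0,0,0,-0.05],[0,0,0,0,0,-0.05],[0,0,0,0,0,-0.05],[0,0,0,0,0,-0.05],[0,0,0,0,0,-0.05],[0,0,0,0,0,-0.05],[0,0,0,0,0,-0.05],[0,0,0,0,0,-0.05],[0,0,0,0,0,-0.05],[0,0,0,0,0,-0.05],[0,0,0,0,0,-0.05],[0,0,0,0,0,-0.05],[0,0,0,0,0,-0.05],[0,0,0,0,0,-0.05],[0,0,0,0,0,-0.05],[0,0,0,0,0,0]]' -0.4
python3 -m creep '[[0.077,0.0065,0,0,0,0],[0.077,0.0065,0,0,0,0],[0.077,0.0065,0,0,0,0],[0.077,0.0065,0,0,0,0],[0.077,0.0065,0,0,0,0],[0.077,0.0065,0,0,0,0],[0.077,0.0065,0,0,0,0],[0.077,0.0065,0,0,0,0],[0.077,0.0065,0,0,0,0],[0,0,0,0,0,0],[0,0,0,0,0,0]]'
python3 - <<'E'
from h import *
need(None,-5.5)
f,K,C=grab('wrist');save('w2',f);m=masks(f)
for a,c,b in blobs(m['white'],100)[0]: print(a,c,b,cast(c,.044,K,C)[0])
E
```

```text
clock: 5.93
position: [0.4541, 0.0236, 0.2183]
ee_rot: [3.137, -0.161, -0.0]
force: [1.3, -0.1, 0.5]
width: 0.451
gripper_force: 0.0
clock: 7.27
position: [0.4544, 0.0238, 0.2166]
ee_rot: [-2.327, -2.11, 0.001]
force: [0.4, 0.8, -0.2]
width: 0.7
gripper_force: 0.0
clock: 8.18
position: [0.5057, 0.2993, 0.216]
ee_rot: [-2.332, -2.105, 0.001]
force: [-0.3, -0.7, 0.3]
width: 0.699
gripper_force: 0.0
t 8.18 pos [0.5057 0.2993 0.216 ] yaw -5.85 tz [-0.0007 -0.0005 -1.    ] F [-0.2627 -0.7105  0.341 ] w 0.699
 turn-z units -0.002908070218098513
1240 [265.  119.9] [246 100  39  41] [0.4689 0.3912 0.044 ]
1210 [365.  127.5] [346 108  39  40] [0.5592 0.3753 0.044 ]
180 [474.  137.2] [461 127  31  44] [0.6587 0.3565 0.044 ]
1876 [291.9 342.2] [261 327  63  31] [0.4661 0.1612 0.044 ]
747 [356.9 350. ] [325 345  74  13] [0.5354 0.1446 0.044 ]
```

View pics/w2.png

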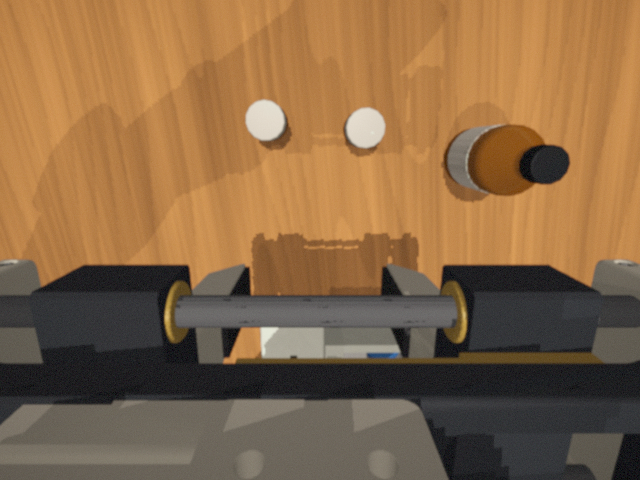

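Two jars at (265,120) and (365,127); the bottle at (505,160) is close beside the second one, so I take the left jar first.

```bash
python3 -m creep '[[0.073,-0.0383,0,0,0,-0.0029],[0.073,-0.0383,0,0,0,0],[0.073,-0.0383,0,0,0,0],[0,0,0.08,0,0,0],[0,0,0.08,0,0,0],[0,0,0.08,0,0,0],[0,0,0.08,0,0,0],[0,0,0.08,0,0,0],[0,0,0.05,0,0,0],[0,0,0,0,0,0],[0,0,0,0,0,0]]'
python3 - <<'E'
from h import *
need([.4689,.3912,.018])
E
```

```text
clock: 9.15
position: [0.469, 0.3875, 0.0364]
ee_rot: [2.327, 2.109, -0.004]
force: [0.2, 0.0, -0.1]
width: 0.7
gripper_force: 0.0
t 9.15 pos [0.469  0.3875 0.0364] yaw -5.63 tz [-0.0011 -0.0023 -1.    ] F [ 0.1703  0.0024 -0.0795] w 0.7
 shift units [ 0.0092 -0.0011  0.046 ]
```

```bash
python3 -m creep '[[0.009,-0.001,0.023,0,0,0],[0,0,0.023,0,0,0],[0,0,0,0,0,0]]'
python3 -m creep '[[0,0,0,0,0,0],[0,0,0,0,0,0],[0,0,0,0,0,0],[0,0,0,0,0,0],[0,0,0,0,0,0],[0,0,0,0,0,0],[0,0,-0.02,0,0,0],[0,0,-0.06,0,0,0],[0,0,-0.08,0,0,0],[0,0,-0.08,0,0,0],[0,0,-0.08,0,0,0],[0,0,-0.02,0,0,0],[0,0,0,0,0,0]]' 1 20
python3 - <<'E'
from h import *
t=w2w([0,.0675,.1]);t[2]=.152;need(t,-5.5)
E
```

```text
clock: 9.4
position: [0.4686, 0.3932, 0.0178]
ee_rot: [-2.325, -2.113, 0.0]
force: [-0.6, -0.2, 0.1]
width: 0.702
gripper_force: 0.0
clock: 10.48
position: [0.4702, 0.3944, 0.1579]
ee_rot: [-2.325, -2.113, -0.009]
force: [0.4, 0.5, -0.6]
width: 0.384
gripper_force: 20.0
t 10.48 pos [0.4702 0.3944 0.1579] yaw -5.47 tz [ 0.0042  0.0041 -1.    ] F [ 0.3868  0.4681 -0.5852] w 0.384
 shift units [-0.6203  0.2974  0.013 ]
 turn-z units 0.00022958501180274648
```

```bash
python3 -m creep '[[-0.077,0.0372,0,0,0,0],[-0.077,0.0372,0,0,0,0],[-0.077,0.0372,0,0,0,0],[-0.077,0.0372,0,0,0,0],[-0.077,0.0372,0,0,0,0],[-0.077,0.0372,0,0,0,0],[-0.077,0.0372,0,0,0,0],[-0.077,0.0372,0,0,0,0],[0,0,0,0,0,0],[0,0,0,0,0,0],[0,0,0,0,0,0],[0,0,0,0,0,0]]'
python3 - <<'E'
from h import *
t=w2w([0,.069,.1]);t[2]=.049;need(t,-5.5)
f,K,C=grab('wrist');save('w3',f)
E
```

```text
clock: 11.48
position: [0.5628, 0.1381, 0.1535]
ee_rot: [-2.322, -2.115, 0.001]
force: [0.4, 0.5, -1.2]
width: 0.39
gripper_force: 20.0
t 11.48 pos [0.5628 0.1381 0.1535] yaw -5.35 tz [-0.0016  0.0003 -1.    ] F [ 0.3921  0.4625 -1.1886] w 0.39
 shift units [-0.0007  0.0062  0.2612]
 turn-z units 0.0012812601054705609
```

View pics/w3.png

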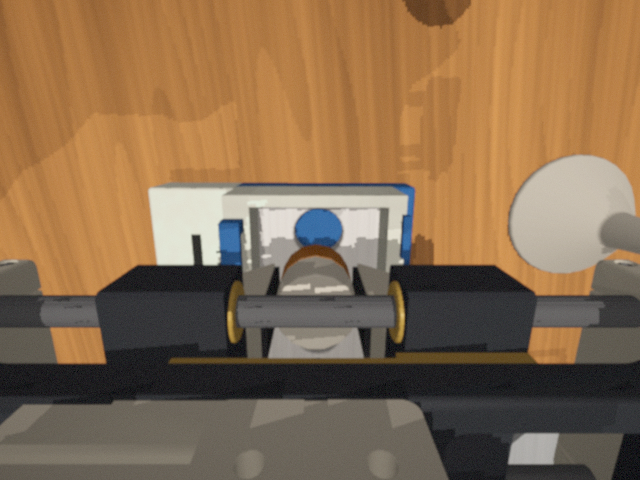

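The jar is held upright at (318,290), with well 4 visible at (318,229). Lower it.

```bash
python3 -m creep '[[0,0.006,0.07,0,0,0],[0,0,0.07,0,0,0],[0,0,0.06,0,0,0],[0,0,0.02,0,0,0],[0,0,0,0,0,0]]'
python3 -m creep '[[0,0,0.015,0,0,0],[0,0,0.015,0,0,0],[0,0,0.011,0,0,0],[0,0,0,0,0,0]]'
python3 - <<'E'
from h import *
t=w2w([0,.069,.1]);t[2]=.049;need(t,-5.5)
E
```

```text
clock: 11.95
position: [0.5643, 0.137, 0.0643]
ee_rot: [-2.321, -2.114, 0.006]
force: [0.4, -0.6, -0.9]
width: 0.383
gripper_force: 20.0
clock: 12.28
position: [0.5663, 0.1365, 0.0498]
ee_rot: [2.324, 2.113, 0.001]
force: [-0.6, 0.3, -1.5]
width: 0.388
gripper_force: 20.0
t 12.28 pos [0.5663 0.1365 0.0498] yaw -5.45 tz [ 0.0003  0.0001 -1.    ] F [-0.6389  0.3264 -1.5333] w 0.388
 shift units [ 0.0025 -0.0031  0.0021]
 turn-z units 0.0004120033609553856
```

```bash
python3 -m creep '[[0.002,-0.002,0.004,0,0,0],[0,0,0,0,0,0]]'
python3 -m creep '[[0,0,0,0,0,0],[0,0,0,0,0,0],[0,0,0,0,0,0],[0,0,-0.03,0,0,0],[0,0,-0.07,0,0,0],[0,0,-0.08,0,0,0],[0,0,-0.08,0,0,0],[0,0,-0.08,0,0,0],[0,0,0,0,0,0]]' -0.04
python3 - <<'E'
from h import *
t=[.5592,.3753-.069+.01,.2];need(t,-95.5)
E
```

```text
clock: 12.45
position: [0.566, 0.1372, 0.0487]
ee_rot: [2.324, 2.112, 0.002]
force: [0.6, 0.2, -0.9]
width: 0.386
gripper_force: 20.0
clock: 13.2
position: [0.5689, 0.138, 0.1918]
ee_rot: [2.322, 2.11, 0.015]
force: [1.2, 1.5, 0.9]
width: 0.52
gripper_force: 0.0
t 13.2 pos [0.5689 0.138  0.1918] yaw -5.49 tz [ 0.01    0.0035 -0.9999] F [1.1518 1.5239 0.9328] w 0.52
 shift units [ 0.4414 -0.0665 -0.0191]
 turn-z units 0.7501037821726547
```

```bash
python3 -m creep '[[0.0735,-0.011,-0.003,0,0,0],[0.0735,-0.011,-0.003,0,0,0],[0.0735,-0.011,-0.003,0,0,0],[0.0735,-0.011,-0.003,0,0,0],[0.0735,-0.011,-0.003,0,0,0],[0.0735,-0.011,-0.003,0,0,0],[0,0,0,0,0,0],[0,0,0,0,0,0],[0,0,0,0,0,0]]' -0.4
python3 - <<'E'
from h import *
need(None)
f,K,C=grab('wrist');m=masks(f)
for a,c,b in blobs(m['white'][:300],100)[0]: print(a,c,b,cast(c,.044,K,C)[0])
E
python3 -m creep '[[0,0,0,0,0,0.05],[0,0,0,0,0,0.05],[0,0,0,0,0,0.05],[0,0,0,0,0,0.05],[0,0,0,0,0,0.05],[0,0,0,0,0,0.05],[0,0,0,0,0,0.05],[0,0,0,0,0,0.05],[0,0,0,0,0,0.05],[0,0,0,0,0,0.05],[0,0,0,0,0,0.05],[0,0,0,0,0,0.05],[0,0,0,0,0,0.05],[0,0,0,0,0,0.05],[0,0,0,0,0,0.05],[0,0,0,0,0,0],[0,0,0,0,0,0]]'
python3 - <<'E'
from h import *
need([.5592,.3753,.018])
f,K,C=grab('scene');m=masks(f)
for a,c,b in blobs(m['white'],50)[0]:
  X=cast(c,.034,K,C)[0]
  if abs(X[1])>.25 and .3<X[0]<.8:print(a,c,X)
E
```

```text
clock: 13.95
position: [0.5561, 0.3147, 0.1919]
ee_rot: [2.324, 2.113, -0.0]
force: [0.2, -0.7, -0.7]
width: 0.7
gripper_force: 0.0
t 13.95 pos [0.5561 0.3147 0.1919] yaw -5.47 tz [ 0.0004 -0.0006 -1.    ] F [ 0.1726 -0.6727 -0.7407] w 0.7
1311 [312.6 150.9] [293 131  40  41] [0.5598 0.3754 0.044 ]
280 [427.2 158.6] [411 151  39  27] [0.6583 0.3595 0.044 ]
clock: 15.42
position: [0.5563, 0.3142, 0.1918]
ee_rot: [3.138, -0.147, 0.001]
force: [0.4, -0.7, 0.5]
width: 0.702
gripper_force: 0.0
t 15.42 pos [0.5563 0.3142 0.1918] yaw -95.37 tz [ 0.0003 -0.0003 -1.    ] F [ 0.4194 -0.745   0.5479] w 0.702
 shift units [-0.0073 -0.153   0.4344]
142 [569.7  59.5] [0.3397 1.2917 0.034 ]
199 [549.8  82.2] [0.4066 1.0788 0.034 ]
69 [438.5 173.2] [0.551  0.3867 0.034 ]
163 [176.7 303.4] [ 0.545  -0.3761  0.034 ]
```

```bash
python3 -m creep '[[-0.003,-0.077,0,0,0,0],[-0.003,-0.077,0,0,0,0],[0,0,0.075,0,0,0],[0,0,0.075,0,0,0],[0,0,0.075,0,0,0],[0,0,0.075,0,0,0],[0,0,0.05,0,0,0],[0,0,0.03,0,0,0],[0,0,0,0,0,0],[0,0,0,0,0,0],[0,0,0,0,0,0]]'
python3 - <<'E'
from h import *
need([.5597,.3757,.018])
E
```

```text
clock: 16.38
position: [0.5607, 0.3772, 0.0412]
ee_rot: [-3.137, 0.149, -0.003]
force: [-0.4, -0.1, 0.1]
width: 0.703
gripper_force: 0.0
t 16.38 pos [0.5607 0.3772 0.0412] yaw -95.44 tz [ 0.002   0.0015 -1.    ] F [-0.4039 -0.1055  0.1155] w 0.703
 shift units [-0.0021  0.0042  0.058 ]
```

```bash
python3 -m creep '[[-0.002,0.004,0.029,0,0,0],[0,0,0.029,0,0,0],[0,0,0,0,0,0],[0,0,0,0,0,0]]'
python3 -m creep '[[0,0,0,0,0,0],[0,0,0,0,0,0],[0,0,0,0,0,0],[0,0,0,0,0,0],[0,0,0,0,0,0],[0,0,-0.02,0,0,0],[0,0,-0.06,0,0,0],[0,0,-0.08,0,0,0],[0,0,-0.08,0,0,0],[0,0,-0.08,0,0,0],[0,0,-0.03,0,0,0],[0,0,0,0,0,0]]' 1 20
python3 -m creep '[[0.01,0.078,0,0,0,0],[0.01,0.078,0,0,0,0],[0.01,0.078,0,0,0,0],[0.01,0.078,0,0,0,0],[0,0,0,0,0,-0.05],[0,0,0,0,0,-0.05],[0,0,0,0,0,-0.05],[0,0,0,0,0,-0.05],[0,0,0,0,0,-0.05],[0,0,0,0,0,-0.05],[0,0,0,0,0,-0.05],[0,0,0,0,0,-0.05],[0,0,0,0,0,-0.05],[0,0,0,0,0,-0.05],[0,0,0,0,0,-0.05],[0,0,0,0,0,-0.05],[0,0,0,0,0,-0.05],[0,0,0,0,0,-0.05],[0,0,0,0,0,-0.05],[0,0,0,0,0,0]]'
python3 - <<'E'
from h import *
t=w2w([0,.0225,.15]);need(t,-5.5)
E
```

```text
clock: 16.72
position: [0.5578, 0.375, 0.0154]
ee_rot: [3.137, -0.149, -0.002]
force: [0.6, -0.4, -0.4]
width: 0.703
gripper_force: 0.0
clock: 17.72
position: [0.5605, 0.3763, 0.1608]
ee_rot: [-3.134, 0.15, -0.008]
force: [-0.0, -0.1, -0.4]
width: 0.388
gripper_force: 20.0
clock: 19.38
position: [0.5618, 0.2491, 0.155]
ee_rot: [-2.319, -2.118, 0.003]
force: [-0.0, -1.0, -1.0]
width: 0.389
gripper_force: 20.0
t 19.38 pos [0.5618 0.2491 0.155 ] yaw -5.19 tz [-0.0021 -0.0008 -1.    ] F [-0.0042 -1.0459 -0.9528] w 0.389
 shift units [-0.3931  0.0329  0.0129]
 turn-z units 0.0026052227807367304
```

```bash
python3 -m creep '[[-0.079,0.0066,0,0,0,0.0026],[-0.079,0.0066,0,0,0,0],[-0.079,0.0066,0,0,0,0],[-0.079,0.0066,0,0,0,0],[-0.079,0.0066,0,0,0,0],[0,0,0,0,0,0],[0,0,0,0,0,0],[0,0,0,0,0,0],[0,0,0,0,0,0]]'
python3 - <<'E'
from h import *
import subprocess
t=w2w([0,.0218,.047])
need(t,-5.5)
E
python3 -m creep '[[0,0,0,0,0,0]]'
python3 - <<'E'
from h import *
need(w2w([0,.0218,.047]),-5.5)
E
```

```text
clock: 20.13
position: [0.5597, 0.0926, 0.156]
ee_rot: [-2.33, -2.107, -0.0]
force: [0.9, 0.9, -1.1]
width: 0.386
gripper_force: 20.0
t 20.13 pos [0.5597 0.0926 0.156 ] yaw -5.76 tz [-0.0006  0.0007 -1.    ] F [ 0.8819  0.8755 -1.1296] w 0.386
 shift units [-0.0049  0.0029  0.2724]
 turn-z units -0.002125393777154579
clock: 20.22
position: [0.5598, 0.0926, 0.156]
ee_rot: [-2.329, -2.108, -0.0]
force: [-0.3, -0.3, -1.5]
width: 0.387
gripper_force: 20.0
t 20.22 pos [0.5598 0.0926 0.156 ] yaw -5.7 tz [-0.0004  0.0005 -1.    ] F [-0.2807 -0.3305 -1.5477] w 0.387
 shift units [-0.005   0.0027  0.2726]
 turn-z units -0.0016771580935270572
```

Settled readings are stable; descend with the small correction.

```bash
python3 -m creep '[[-0.005,0.003,0.07,0,0,-0.0017],[0,0,0.07,0,0,0],[0,0,0.06,0,0,0],[0,0,0.02,0,0,0],[0,0,0,0,0,0],[0,0,0,0,0,0]]'
python3 - <<'E'
from h import *
need(w2w([0,.0218,.047]),-5.5)
E
python3 -m creep '[[0,0,0.015,0,0,0],[0,0,0.015,0,0,0],[0,0,0.015,0,0,0],[0,0,0,0,0,0],[0,0,0,0,0,0]]'
python3 - <<'E'
from h import *
need(w2w([0,.0218,.047]),-5.5)
E
```

```text
clock: 20.72
position: [0.5612, 0.0896, 0.0687]
ee_rot: [-2.326, -2.111, 0.0]
force: [0.7, -0.5, -0.3]
width: 0.386
gripper_force: 20.0
t 20.72 pos [0.5612 0.0896 0.0687] yaw -5.54 tz [-0.0002  0.0001 -1.    ] F [ 0.6941 -0.5367 -0.3032] w 0.386
 shift units [ 0.0024 -0.0017  0.0543]
 turn-z units -0.00029697490839187456
clock: 21.13
position: [0.5608, 0.0888, 0.0501]
ee_rot: [-2.327, -2.111, 0.001]
force: [-0.8, -0.3, -1.1]
width: 0.384
gripper_force: 20.0
t 21.13 pos [0.5608 0.0888 0.0501] yaw -5.58 tz [-0.0004 -0.0002 -1.    ] F [-0.7531 -0.271  -1.1004] w 0.384
 shift units [ 0.0043 -0.0009  0.0078]
 turn-z units -0.0006580791353384259
```

```bash
python3 -m creep '[[0.003,-0.001,0.004,0,0,0],[0,0,0.004,0,0,0],[0,0,0,0,0,0],[0,0,0,0,0,0]]'
python3 -m creep '[[0,0,0,0,0,0],[0,0,0,0,0,0],[0,0,0,0,0,0],[0,0,-0.03,0,0,0],[0,0,-0.07,0,0,0],[0,0,-0.08,0,0,0],[0,0,-0.08,0,0,0],[0,0,-0.08,0,0,0],[0,0,-0.04,0,0,0]]' -0.04
python3 - <<'E'
from h import *
need([.550,-.43,.22],-5.5)
E
```

```text
clock: 21.47
position: [0.5607, 0.0902, 0.0471]
ee_rot: [2.327, 2.111, -0.0]
force: [-0.3, -0.3, -1.7]
width: 0.391
gripper_force: 20.0
clock: 22.22
position: [0.5621, 0.0904, 0.2033]
ee_rot: [2.325, 2.109, 0.007]
force: [0.8, -0.4, -0.4]
width: 0.52
gripper_force: 0.0
t 22.22 pos [0.5621 0.0904 0.2033] yaw -5.58 tz [ 0.0048  0.0012 -1.    ] F [ 0.8306 -0.4295 -0.4085] w 0.52
 shift units [-1.2977  0.0966 -0.0435]
 turn-z units -0.0007042148837755742
```

```bash
python3 -m creep '[[-0.08,0.006,-0.004,0,0,0],[-0.08,0.006,-0.004,0,0,0],[-0.08,0.006,-0.004,0,0,0],[-0.08,0.006,-0.004,0,0,0],[-0.08,0.006,-0.004,0,0,0],[-0.08,0.006,-0.004,0,0,0],[-0.08,0.006,-0.004,0,0,0],[-0.08,0.006,-0.004,0,0,0],[-0.08,0.006,-0.004,0,0,0],[-0.08,0.006,-0.004,0,0,0],[-0.08,0.006,0,0,0,0],[-0.08,0.006,0,0,0,0],[-0.08,0.006,0,0,0,0],[-0.08,0.006,0,0,0,0],[-0.08,0.006,0,0,0,0],[-0.08,0.006,0,0,0,0],[0,0,0,0,0,0],[0,0,0,0,0,0],[0,0,0,0,0,0]]' -0.4
python3 - <<'E'
from h import *
need(None)
f,K,C=grab('wrist');save('w4',f);m=masks(f);h=hsv(f)
m['turq']=(h[...,0]>80)&(h[...,0]<98)&(h[...,1]>120)
for n in ['white','blue','turq']:
  for a,c,b in blobs(m[n][:300],100)[0]: print(n,a,c,b,cast(c,.044,K,C)[0])
E
```

```text
clock: 23.8
position: [0.5492, -0.4226, 0.2148]
ee_rot: [-2.326, -2.11, -0.001]
force: [0.8, 1.3, -0.2]
width: 0.699
gripper_force: 0.0
t 23.8 pos [ 0.5492 -0.4226  0.2148] yaw -5.58 tz [-0.0001  0.0009 -1.    ] F [ 0.779   1.3445 -0.1815] w 0.699
white 1112 [315.2 168.6] [297 150  37  38] [ 0.5535 -0.3786  0.044 ]
blue 1187 [388.6 183.9] [369 166  41  38] [ 0.6216 -0.3996  0.044 ]
blue 1085 [311.2 246.6] [295 226  34  41] [ 0.5421 -0.4546  0.044 ]
turq 1409 [354.1  81.2] [335  59  40  46] [ 0.5952 -0.306   0.044 ]
turq 1274 [237.7 140.4] [217 122  43  38] [ 0.4848 -0.3461  0.044 ]
```

View pics/w4.png

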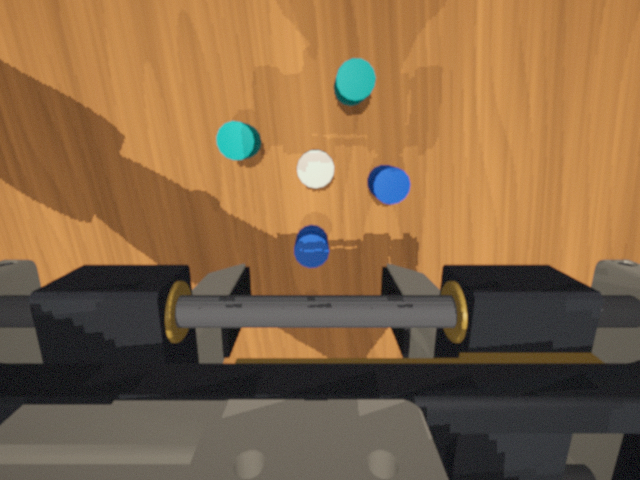

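White-capped jar at (315,169), the blue ones at (389,184), (311,247) and turquoise at (354,81), (238,140) stay. A closing direction of 21° yaw keeps the fingers clear of all four.

```bash
python3 -m creep '[[0,0,0,0,0,-0.0443],[0,0,0,0,0,-0.0443],[0,0,0,0,0,-0.0443],[0,0,0,0,0,-0.0443],[0,0,0,0,0,-0.0443],[0,0,0,0,0,0],[0.05,0.025,0.03,0,0,0],[0.05,0.025,0.03,0,0,0],[0,0,0.07,0,0,0],[0,0,0.07,0,0,0],[0,0,0.07,0,0,0],[0,0,0.07,0,0,0],[0,0,0,0,0,0],[0,0,0,0,0,0],[0,0,0,0,0,0],[0,0,0,0,0,0]]' -0.25
python3 - <<'E'
from h import *
need([.5537,-.3782,.017],21)
E
```

```text
clock: 25.18
position: [0.5549, -0.3791, 0.0816]
ee_rot: [1.778, 2.586, 0.001]
force: [-0.1, -0.1, 0.9]
width: 0.626
gripper_force: 0.0
t 25.18 pos [ 0.5549 -0.3791  0.0816] yaw 20.98 tz [ 0.0031 -0.0017 -1.    ] F [-0.1105 -0.101   0.8546] w 0.626
 shift units [ 0.0038 -0.0024  0.1614]
 turn-z units -0.00018090535117186354
```

```bash
python3 -m creep '[[0.003,-0.002,0.06,0,0,0],[0,0,0.06,0,0,0],[0,0,0.04,0,0,0],[0,0,0,0,0,0],[0,0,0,0,0,0]]'
python3 -m creep '[[0,0,0,0,0,0],[0,0,0,0,0,0],[0,0,0,0,0,0],[0,0,0,0,0,0],[0,0,0,0,0,0],[0,0,-0.02,0,0,0],[0,0,-0.06,0,0,0],[0,0,-0.08,0,0,0],[0,0,-0.08,0,0,0],[0,0,-0.08,0,0,0],[0,0,-0.03,0,0,0],[0,0,0,0,0,0]]' 1 20
python3 -m creep '[[0,0,0,0,0,0.0443],[0,0,0,0,0,0.0443],[0,0,0,0,0,0.0443],[0,0,0,0,0,0.0443],[0,0,0,0,0,0.0443],[0,0,0,0,0,0]]'
python3 - <<'E'
from h import *
need(w2w([0,-.0225,.155]),-5.5)
E
```

```text
clock: 25.6
position: [0.5527, -0.378, 0.0161]
ee_rot: [1.779, 2.588, 0.0]
force: [1.1, 0.4, -0.3]
width: 0.627
gripper_force: 0.0
clock: 26.6
position: [0.5541, -0.379, 0.1595]
ee_rot: [1.776, 2.584, 0.001]
force: [1.0, -0.6, -0.2]
width: 0.389
gripper_force: 20.0
clock: 27.1
position: [0.5516, -0.3771, 0.1535]
ee_rot: [-2.329, -2.104, 0.001]
force: [0.7, 0.1, -0.5]
width: 0.391
gripper_force: 20.0
t 27.1 pos [ 0.5516 -0.3771  0.1535] yaw -5.81 tz [-0.0023  0.0012 -1.    ] F [ 0.6616  0.1497 -0.487 ] w 0.391
 shift units [ 1.0547 -0.0955 -0.0025]
 turn-z units -0.0026056826765136726
```

```bash
python3 -m creep '[[0.0753,-0.0068,0,0,0,-0.0026],[0.0753,-0.0068,0,0,0,0],[0.0753,-0.0068,0,0,0,0],[0.0753,-0.0068,0,0,0,0],[0.0753,-0.0068,0,0,0,0],[0.0753,-0.0068,0,0,0,0],[0.0753,-0.0068,0,0,0,0],[0.0753,-0.0068,0,0,0,0],[0.0753,-0.0068,0,0,0,0],[0.0753,-0.0068,0,0,0,0],[0.0753,-0.0068,0,0,0,0],[0.0753,-0.0068,0,0,0,0],[0.0753,-0.0068,0,0,0,0],[0.0753,-0.0068,0,0,0,0],[0,0,0,0,0,0],[0,0,0,0,0,0],[0,0,0,0,0,0],[0,0,0,0,0,0]]'
python3 - <<'E'
from h import *
need(w2w([0,-.0225,.047]),-5.5)
f,K,C=grab('side');save('s5',cv2.resize(f[200:340,260:440],(771,600)))
E
```

```text
clock: 28.6
position: [0.553, 0.0441, 0.1547]
ee_rot: [2.321, 2.117, -0.002]
force: [1.0, -0.5, -1.0]
width: 0.381
gripper_force: 20.0
t 28.6 pos [0.553  0.0441 0.1547] yaw -5.28 tz [-0.0007 -0.0009 -1.    ] F [ 0.9737 -0.4747 -1.0342] w 0.381
 shift units [0.007  0.008  0.2693]
 turn-z units 0.0017986115690318864
```

View pics/s5.png

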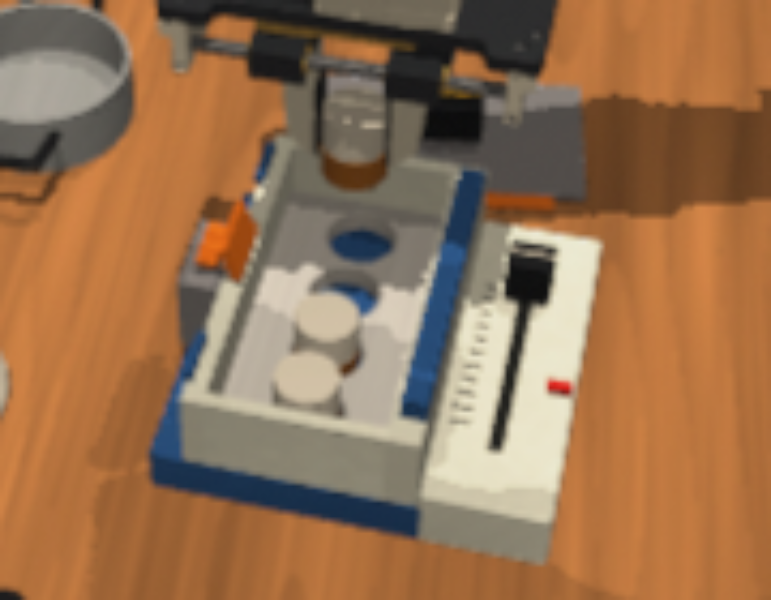

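Two jars sit in wells 4 and 3 (crop (305,385), (326,330)), the slider is at the black-square end (528,272), and the third jar hangs over the tub.

```bash
python3 -m creep '[[0.007,0.008,0.07,0,0,0.0018],[0,0,0.07,0,0,0],[0,0,0.06,0,0,0],[0,0,0.02,0,0,0],[0,0,0,0,0,0],[0,0,0,0,0,0]]'
python3 - <<'E'
from h import *
need(w2w([0,-.0225,.047]),-5.5)
E
python3 -m creep '[[0,0,0.015,0,0,0],[0,0,0.015,0,0,0],[0,0,0.01,0,0,0],[0,0,0,0,0,0],[0,0,0,0,0,0]]'
python3 - <<'E'
from h import *
need(w2w([0,-.0225,.047]),-5.5)
E
```

```text
clock: 29.15
position: [0.557, 0.0474, 0.0676]
ee_rot: [2.326, 2.112, -0.0]
force: [0.2, -0.7, 0.3]
width: 0.386
gripper_force: 20.0
t 29.15 pos [0.557  0.0474 0.0676] yaw -5.53 tz [-0.0001 -0.0003 -1.    ] F [ 0.1925 -0.6919  0.2669] w 0.386
 shift units [-0.0023 -0.0013  0.0515]
 turn-z units -0.00022311328739973806
clock: 29.57
position: [0.5568, 0.0482, 0.0513]
ee_rot: [2.325, 2.113, 0.0]
force: [0.9, 0.2, -0.1]
width: 0.391
gripper_force: 20.0
t 29.57 pos [0.5568 0.0482 0.0513] yaw -5.47 tz [ 0.0002  0.0001 -1.    ] F [ 0.8825  0.1733 -0.0969] w 0.391
 shift units [-0.0042 -0.0006  0.0106]
 turn-z units 0.00022573039830028712
```

```bash
python3 -m creep '[[-0.003,0,0.006,0,0,0],[0,0,0.004,0,0,0],[0,0,0,0,0,0],[0,0,0,0,0,0]]'
python3 -m creep '[[0,0,0,0,0,0],[0,0,0,0,0,0],[0,0,0,0,0,0],[0,0,-0.03,0,0,0],[0,0,-0.07,0,0,0],[0,0,-0.08,0,0,0],[0,0,-0.08,0,0,0],[0,0,-0.08,0,0,0],[0,0,-0.06,0,0,0]]' -0.04
python3 -m creep '[[-0.08,0,0,0,0,0],[-0.08,0,0,0,0,0],[-0.08,0,0,0,0,0],[-0.08,0,0,0,0,0],[-0.08,0,0,0,0,0],[-0.08,0,0,0,0,0],[-0.08,0,0,0,0,0],[0,0,0,0,0,0],[0,0,0,0,0,0]]' -0.1
python3 - <<'E'
from h import *
need(None)
f,K,C=grab('wrist');save('w6',f);m=masks(f)
for n,z in [('white',.074),('yellow',.005),('orange',.002),('grey',.005)]:
  for a,c,b in blobs(m[n][:],100)[0]: X=cast(c,z,K,C);print(n,a,c,b,X[0],inw(X))
f,K,C=grab('side');m=masks(f)
for a,c,b in blobs(m['white'][200:340,260:440],100)[0]: X=cast(c+[260,200],.074,K,C);print(a,c,b,X[0],inw(X))
E
```

```text
clock: 29.9
position: [0.5566, 0.0469, 0.0471]
ee_rot: [-2.325, -2.113, 0.0]
force: [0.0, 0.0, -1.0]
width: 0.387
gripper_force: 20.0
clock: 30.65
position: [0.5571, 0.0469, 0.2101]
ee_rot: [2.324, 2.112, 0.003]
force: [0.1, 0.6, -0.2]
width: 0.521
gripper_force: 0.0
clock: 31.4
position: [0.5346, -0.1785, 0.2073]
ee_rot: [2.329, 2.107, -0.001]
force: [-0.3, 0.5, 0.4]
width: 0.55
gripper_force: 0.0
t 31.4 pos [ 0.5346 -0.1785  0.2073] yaw -5.73 tz [ 0.0001 -0.0008 -1.    ] F [-0.3291  0.5272  0.3944] w 0.55
white 8128 [260.8  22.8] [153   0 244  51] [ 0.5094 -0.0201  0.074 ] [[-0.0404 -0.0933]]
white 8876 [560.2 132.8] [511  60 129 139] [ 0.7402 -0.1233  0.074 ] [[ 0.1993 -0.1739]]
white 16211 [297.4 164.5] [196 102 197 130] [ 0.525  -0.1272  0.074 ] [[-0.0146 -0.1984]]
yellow 719 [302.5 201.6] [275 191  56  22] [ 0.5219 -0.17    0.005 ] [[-0.0135 -0.2413]]
grey 186 [253.7  10.9] [250   0   9  23] [0.4965 0.0116 0.005 ] [[-0.0563 -0.063 ]]
grey 117 [376.2  10.1] [374   0   6  22] [0.6092 0.001  0.005 ] [[ 0.057  -0.0628]]
grey 196 [194.7  13.9] [188   7  14  15] [0.4417 0.0146 0.005 
[... 1898 characters left out ...]
0.3761 -0.4792  0.005 ] [[-0.1291 -0.563 ]]
grey 225 [349.  438.9] [337 422  23  34] [ 0.5478 -0.4821  0.005 ] [[ 0.0421 -0.5495]]
grey 295 [267. 438.] [242 424  52  32] [ 0.4431 -0.4703  0.005 ] [[-0.0632 -0.5478]]
grey 286 [419.  440.4] [404 424  29  35] [ 0.6372 -0.4934  0.005 ] [[ 0.1322 -0.5521]]
grey 301 [290.6 463.3] [270 440  45  38] [ 0.4685 -0.5138  0.005 ] [[-0.0338 -0.5887]]
grey 150 [348.1 466.1] [336 453  24  27] [ 0.5433 -0.5259  0.005 ] [[ 0.0419 -0.5935]]
342 [11.3 20. ] [ 0 12 28 17] [ 0.7534 -0.0672  0.074 ] [[ 0.2071 -0.1168]]
2099 [76.1 71.6] [42 32 70 73] [0.5628 0.0875 0.074 ] [[0.0025 0.0189]]
1664 [118.4  89.4] [98 52 42 71] [0.4632 0.1264 0.074 ] [[-0.1004  0.0481]]
```

View pics/w6.png

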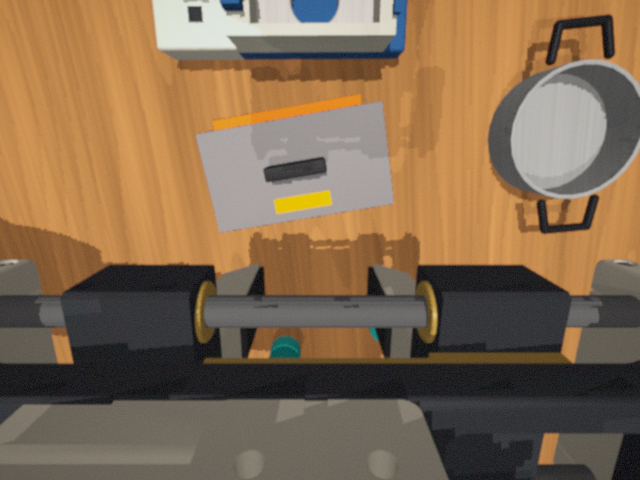

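The cover lies at (295,167) with its lip at (287,112) facing +y, yellow strip at (302,202), rib at (296,169). Now fit its pose.

```bash
cat > cov.py <<'E'
from h import *
f,K,C=grab('wrist')
h=hsv(f);m=(h[...,1]<60)&(h[...,2]>70);m[:85]=0;m[250:]=0;m[:,:185]=0;m[:,410:]=0
bs,l=blobs(m,2000);big=max(range(1,l.max()+1),key=lambda i:(l==i).sum())
cn=cv2.findContours((l==big).astype(np.uint8),0,2)[0];cn=max(cn,key=cv2.contourArea)
hull=cv2.convexHull(cn)
X=cast(hull.reshape(-1,2),.005,K,C)[:,:2]
r=cv2.minAreaRect((X*1000).astype(np.float32));print('rect mm',r)
b=cv2.boxPoints(r);print(b)
mo=masks(f)
for n,z in [('orange',.004),('yellow',.005)]:
  for a,c,bb in blobs(mo[n][85:250],100)[0]: print(n,a,c+[0,85],cast(c+[0,85],z,K,C)[0])
k=(h[...,2]<45)&(l*0==0);k[:150]=0;k[195:]=0;k[:,:250]=0;k[:,345:]=0
for a,c,bb in blobs(k,100)[0]: print('rib',a,c,bb,cast(c,.03,K,C)[0])
E
python3 cov.py
```

```text
rect mm ((519.411376953125, -136.0790252685547), (189.07220458984375, 103.32621765136719), 3.924168586730957)
[[ 421.5613  -91.0067]
 [ 428.6326 -194.0907]
 [ 617.2615 -181.1513]
 [ 610.1902  -78.0674]]
yellow 709 [302.2 204.9] [ 0.5219 -0.17    0.005 ]
```

```bash
python3 -m creep '[[0,0,0,0,0,0.0478],[0,0,0,0,0,0.0478],[0,0,0,0,0,0.0478],[0,0,0,0,0,0.0478],[0,0,0,0,0,0.0478],[0,0,0,0,0,0.0478],[0,0,0,0,0,0.0478],[0,0,0,0,0,0.0478],[0,0,0,0,0,0.0478],[0,0,0,0,0,0.0478],[0,0,0,0,0,0.0478],[0,0,0,0,0,0.0478],[0,0,0,0,0,0.0478],[0,0,0,0,0,0.0478],[-0.0153,-0.0567,0,0,0,0],[-0.0153,-0.0567,0.05,0,0,0],[0,0,0.075,0,0,0],[0,0,0.075,0,0,0],[0,0,0.075,0,0,0],[0,0,0,0,0,0]]'
python3 -m creep '[[0,0,0,0,0,0],[0,0,0,0,0,0],[0,0,0,0,0,0]]'
python3 - <<'E'
from h import *
need([.5193,-.1341,.0115],-86.08)
f,K,C=grab('scene')
h=hsv(f);m=masks(f)
for a,c,b in blobs(m['yellow'],60)[0]: print(a,c)
E
```

```text
clock: 33.22
position: [0.5166, -0.1289, 0.0927]
ee_rot: [-3.137, -0.121, 0.012]
force: [-0.8, 1.1, -0.6]
width: 0.55
gripper_force: 0.0
clock: 33.47
position: [0.521, -0.1318, 0.099]
ee_rot: [3.139, 0.116, 0.005]
force: [0.1, -0.6, -0.0]
width: 0.551
gripper_force: 0.0
t 33.47 pos [ 0.521  -0.1318  0.099 ] yaw -85.76 tz [ 0.0029 -0.0002 -1.    ] F [ 0.1001 -0.6487 -0.0121] w 0.551
 shift units [-0.0054  0.0053  0.2187]
 turn-z units 0.0026482216248095844
949 [443.9 360.7]
78 [255.4 264.1]
```

```bash
python3 - <<'E'
from h import *
f,K,C=grab('scene')
m=masks(f)
for a,c,b in blobs(m['yellow'],60)[0]: print(a,c,b,cast(c,.005,K,C)[0])
print(proj([[.5218,-.170,.005]],K,C))
E
```

```text
949 [444.3 360.3] [280 218 360 262] [ 0.9715 -0.036   0.005 ]
77 [255.5 264.1] [248 258  17  15] [ 0.5182 -0.1714  0.005 ]
[[256.8618 264.6752]]
```

Scene and wrist agree on the cover's present place, so it was knocked before my last look. Grip the rib.

```bash
python3 -m creep '[[-0.005,0.005,0.07,0,0,0.0026],[0,0,0.07,0,0,0],[0,0,0.06,0,0,0],[0,0,0.015,0,0,0],[0,0,0,0,0,0],[0,0,0,0,0,0],[0,0,0,0,0,0]]'
python3 - <<'E'
from h import *
need([.5193,-.1341,.0115],-86.08)
E
```

```text
clock: 34.15
position: [0.519, -0.1342, 0.0127]
ee_rot: [3.139, 0.107, 0.004]
force: [-0.1, 0.1, -0.1]
width: 0.548
gripper_force: 0.0
t 34.15 pos [ 0.519  -0.1342  0.0127] yaw -86.1 tz [ 0.0025 -0.0003 -1.    ] F [-0.0853  0.0761 -0.0864] w 0.548
 shift units [ 0.0007 -0.0003  0.0031]
 turn-z units -0.0001505355733441386
```

```bash
python3 -m creep '[[0,0,0.002,0,0,0],[0,0,0,0,0,0],[0,0,0,0,0,0],[0,0,0,0,0,0],[0,0,0,0,0,0],[0,0,0,0,0,0],[0,0,0,0,0,0],[0,0,-0.01,0,0,0],[0,0,-0.03,0,0,0],[0,0,-0.06,0,0,0],[0,0,-0.075,0,0,0],[0,0,-0.075,0,0,0],[0,0,-0.075,0,0,0],[0,0,-0.075,0,0,0],[0,0,-0.04,0,0,0],[0,0,0,0,0,0],[0,0,0,0,0,0]]' 1 50
python3 -m creep '[[0,0,0,0,0,-0.048],[0,0,0,0,0,-0.048],[0,0,0,0,0,-0.048],[0,0,0,0,0,-0.048],[0,0,0,0,0,-0.048],[0,0,0,0,0,-0.048],[0,0,0,0,0,-0.048],[0,0,0,0,0,-0.048],[0,0,0,0,0,-0.048],[0,0,0,0,0,-0.048],[0,0,0,0,0,-0.048],[0,0,0,0,0,-0.048],[0,0,0,0,0,-0.048],[0,0,0,0,0,-0.048],[0,0,0,0,0,0],[0,0,0,0,0,0],[0,0,0,0,0,0]]'
python3 - <<'E'
from h import *
need(w2w([.025,0,.18]),-5.5)
f,K,C=grab('side');save('s7',f[100:400,160:560])
E
```

```text
clock: 35.57
position: [0.518, -0.1338, 0.1869]
ee_rot: [-3.14, -0.107, -0.002]
force: [-0.7, 0.2, -3.0]
width: 0.148
gripper_force: 50.0
clock: 36.98
position: [0.5172, -0.1338, 0.1854]
ee_rot: [-2.327, -2.108, 0.002]
force: [0.0, 0.9, -1.4]
width: 0.15
gripper_force: 50.0
t 36.98 pos [ 0.5172 -0.1338  0.1854] yaw -5.65 tz [-0.0017  0.0003 -1.    ] F [ 0.0084  0.9299 -1.3584] w 0.15
 shift units [0.5147 0.1154 0.0134]
 turn-z units -0.0012500430072404903
```

View pics/s7.png

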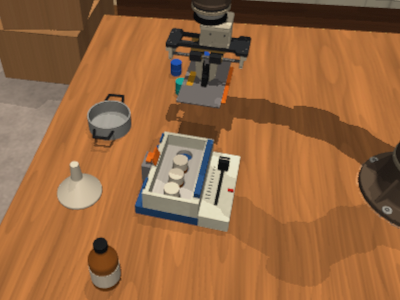

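Cover is held level with its lip towards the warmer's front (crop right side); jars sit in wells 2–4. Carry it over and tilt it 16° rear-up.

```bash
python3 -m creep '[[0.0735,0.0129,0,0,0,-0.0012],[0.0735,0.0129,0,0,0,0],[0.0735,0.0129,0,0,0,0],[0.0735,0.0129,0,0,0,0],[0.0735,0.0129,0,0,0,0],[0.0735,0.0129,0,0,0,0],[0.0735,0.0129,0,0,0,0],[0,0,0,-0.0444,0,0],[0,0,0,-0.0444,0,0],[0,0,0,-0.0444,0,0],[0,0,0,0,0,0],[0,0,0,0,0,0],[0,0,0,0,0,0]]'
cat >> h.py <<'E'
def lip(tx,tz,ty=0,hh=.012):
    s=arm.observe();M=R.from_rotvec(s['ee_rot']).as_matrix();p=np.array(s['position'])
    L=p-.060*M[:,1]+hh*M[:,2]
    Re=p+.054*M[:,1]+hh*M[:,2]
    th=np.degrees(np.arcsin(M[2,1]));yw=np.degrees(np.arctan2(M[1,1],M[0,1]))
    roll=np.degrees(np.arcsin(M[2,0]))
    print('t',round(s['clock'],2),'tilt',th,'yaw',yw,'roll',roll,'lip w',inw(L)[0],L[2],'rear',inw(Re)[0],Re[2],'F',np.array(s['force']),'w',s['width'])
    print(' shift units',M.T@(w2w([tx,ty,tz])-L)/.4)
E
python3 - <<'E'
from h import *
lip(-.046,.095)
E
```

```text
clock: 38.12
position: [0.5736, 0.0678, 0.1869]
ee_rot: [2.162, 1.968, 0.276]
force: [0.2, -0.7, -2.1]
width: 0.151
gripper_force: 50.0
t 38.12 tilt 15.926723495369956 yaw -5.361843721037512 roll 0.018772886352874895 lip w [-0.0393  0.0002] 0.15889038064613797 rear [0.0703 0.0005] 0.19017286500221312 F [ 0.2042 -0.7318 -2.0883] w 0.15084429426088383
 shift units [-0.0006 -0.06    0.149 ]
```

```bash
python3 -m creep '[[0,-0.02,0.05,0,0,0],[0,-0.02,0.05,0,0,0],[0,-0.02,0.049,0,0,0],[0,0,0,0,0,0],[0,0,0,0,0,0],[0,0,0,0,0,0]]'
python3 - <<'E'
from h import *
lip(-.046,.083)
E
```

```text
clock: 38.62
position: [0.568, 0.0681, 0.1236]
ee_rot: [2.161, 1.967, 0.278]
force: [0.8, 0.3, -1.4]
width: 0.15
gripper_force: 50.0
t 38.62 tilt 16.046922301506438 yaw -5.375224160054455 roll 0.016341025010991772 lip w [-0.0449  0.    ] 0.0954410827155397 rear [0.0647 0.0002] 0.12695347426422174 F [ 0.8272  0.3454 -1.3546] w 0.1495395863329091
 shift units [-0.     -0.0114  0.0291]
```

```bash
python3 -m creep '[[0,-0.006,0.015,0,0,0],[0,-0.005,0.014,0,0,0],[0,0,0,0,0,0],[0,0,0,0,0,0]]'
python3 - <<'E'
from h import *
lip(-.0545,.083)
E
```

```text
clock: 38.95
position: [0.5651, 0.0684, 0.11]
ee_rot: [2.16, 1.969, 0.276]
force: [-0.3, -0.8, -2.3]
width: 0.148
gripper_force: 50.0
t 38.95 tilt 15.964138927892163 yaw -5.309606862186974 roll -0.007259662988934206 lip w [-0.0478 -0.0001] 0.08194216417112178 rear [0.0618 0.0003] 0.11329622874408739 F [-0.3271 -0.8014 -2.2676] w 0.14839480816329564
 shift units [ 0.0003 -0.0154 -0.0072]
```

```bash
python3 -m creep '[[0,-0.006,-0.003,0,0,0],[0,-0.006,-0.002,0,0,0],[0,-0.003,-0.001,0,0,0],[0,0,0,0,0,0],[0,0,0,0,0,0]]'
python3 - <<'E'
from h import *
lip(-.0595,.0815)
E
```

```text
clock: 39.37
position: [0.5587, 0.0691, 0.1108]
ee_rot: [2.16, 1.969, 0.277]
force: [0.7, -1.0, -3.4]
width: 0.151
gripper_force: 50.0
t 39.37 tilt 15.99057470225246 yaw -5.301768361198157 roll 0.00496135231041043 lip w [-0.0542  0.    ] 0.08276075590045905 rear [0.0554 0.0004] 0.11416538722630627 F [ 0.6626 -1.0311 -3.3675] w 0.1506824438704634
 shift units [ 0.     -0.0137 -0.0006]
```

```bash
python3 -m creep '[[0,-0.0045,0,0,0,0],[0,-0.0045,0,0,0,0],[0,-0.0045,0,0,0,0],[0,0,0,0,0,0],[0,0,0,0,0,0]]'
python3 - <<'E'
from h import *
lip(-.0605,.0805)
E
```

```text
clock: 39.78
position: [0.5534, 0.0695, 0.1092]
ee_rot: [2.16, 1.969, 0.276]
force: [-0.3, 0.0, -3.1]
width: 0.15
gripper_force: 50.0
t 39.78 tilt 15.968978613149835 yaw -5.299857011849863 roll -0.005448085084468967 lip w [-0.0595 -0.0001] 0.0811196461458919 rear [0.0501 0.0003] 0.11248296864216654 F [-0.3367  0.0147 -3.1375] w 0.1496212993829596
 shift units [ 0.0003 -0.0028  0.0008]
```

```bash
python3 - <<'E'
from h import *
f,K,C=grab('side');g,K2,C2=grab('scene')
print(proj([w2w([-.0595,0,.081])],K,C),proj([w2w([-.052,-.078,.094])],K,C))
a=cv2.resize(f[210:330,290:410],(400,400),interpolation=cv2.INTER_CUBIC);b=cv2.resize(g[170:290,275:395],(400,400),interpolation=cv2.INTER_CUBIC)
save('hook',np.hstack([a,b]))
E
```

```text
[[364.2541 268.433 ]] [[367.2857 240.9264]]
```

View pics/hook.png

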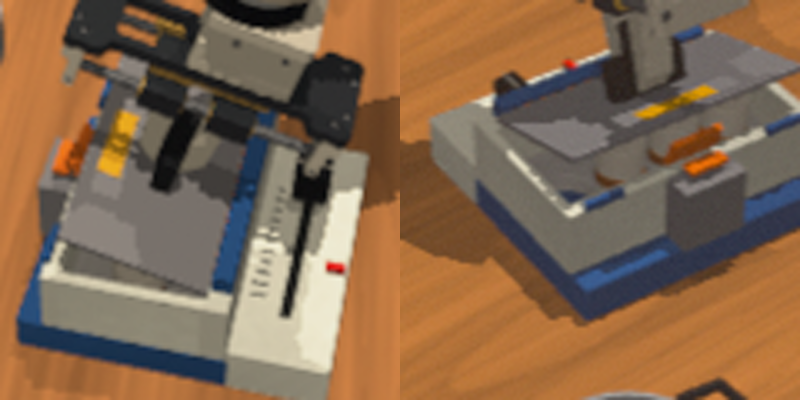

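No orange lip is visible: the plate's front edge meets the blue roof (side crop (225,270)), so the lip is in the slot. Pivot down about the lip.

```bash
python3 -m creep '[[0,0.0005,0.0026,0.00833,0,0],[0,0.0005,0.0026,0.00833,0,0],[0,0.0005,0.0026,0.00833,0,0],[0,0.0005,0.0026,0.00833,0,0],[0,0.0005,0.0026,0.00833,0,0],[0,0,0,0,0,0],[0,0,0,0,0,0]]'
python3 - <<'E'
from h import *
lip(-.0605,.0805)
E
```

```text
clock: 40.47
position: [0.5562, 0.069, 0.1043]
ee_rot: [2.213, 2.016, 0.194]
force: [1.1, -0.1, -2.5]
width: 0.15
gripper_force: 50.0
t 40.47 tilt 10.98112501518061 yaw -5.350494559570375 roll 0.001209768339063026 lip w [-0.0589 -0.0003] 0.08108728780646815 rear [0.053 0.   ] 0.10280264700057608 F [ 1.1331 -0.1376 -2.5256] w 0.14974190606840698
 shift units [ 0.0007 -0.0043  0.0007]
```

```bash
python3 -m creep '[[0,-0.0015,0.0026,0.00833,0,0],[0,0,0.0026,0.00833,0,0],[0,0,0,0,0,0],[0,0,0,0,0,0]]'
python3 - <<'E'
from h import *
lip(-.0605,.0805)
E
python3 -m creep '[[0,0,0,0,0,0],[0,0,0,0,0,0],[0,0,0,0,0,0],[0,0,0,0,0,0],[0,0,-0.02,0,0,0],[0,0,-0.05,0,0,0],[0,0,-0.07,0,0,0],[0,0,0,0,0,0],[0,0,0,0.05,0,0],[0,0,0,0.025,0,0],[0,0,0,0,0,0]]' 0.2 20
python3 - <<'E'
from h import *
need(w2w([.036,0,.15]),-5.5)
f,K,C=grab('side');g,K2,C2=grab('scene')
a=cv2.resize(f[210:330,290:410],(400,400),interpolation=cv2.INTER_CUBIC);b=cv2.resize(g[170:290,275:395],(400,400),interpolation=cv2.INTER_CUBIC)
save('rest',np.hstack([a,b]))
E
```

```text
clock: 40.8
position: [0.5559, 0.0692, 0.1022]
ee_rot: [2.233, 2.035, 0.16]
force: [-0.2, -0.5, -1.5]
width: 0.15
gripper_force: 50.0
t 40.8 tilt 8.986574099637824 yaw -5.319978744379347 roll 0.0015199962406692588 lip w [-0.06   -0.0001] 0.08100163043577166 rear [0.0526 0.0003] 0.09880877466163575 F [-0.1811 -0.4922 -1.5407] w 0.14987364463669933
 shift units [ 0.0002 -0.0015  0.001 ]
clock: 41.72
position: [0.5488, 0.0698, 0.1583]
ee_rot: [-2.323, -2.115, 0.0]
force: [0.6, 0.5, 0.4]
width: 0.401
gripper_force: 0.0
t 41.72 pos [0.5488 0.0698 0.1583] yaw -5.36 tz [-0.0004  0.0004 -1.    ] F [0.602  0.4852 0.3605] w 0.401
 shift units [-0.0002  0.1143  0.0207]
 turn-z units 0.001126532145124052
```

View pics/rest.png

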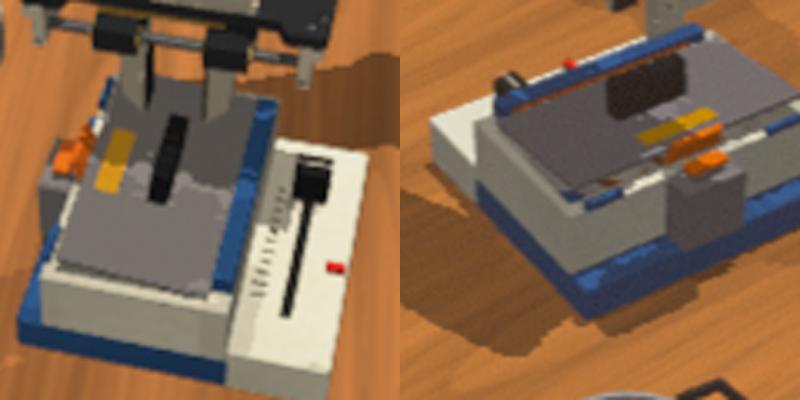

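The cover rests tilted on the catch with its lip under the roof (scene crop, roof (600,75), catch (690,145)). Turn with closed fingers so that they stay clear of the catch, and press on the yellow strip.

```bash
python3 -m creep '[[0,0,0,0,0,0.05],[0,0,0,0,0,0.05],[0,0,0,0,0,0.05],[0,0,0,0,0,0.05],[0,0,0,0,0,0.05],[0,0,0,0,0,0.05],[0,0,0,0,0,0.05],[0,0,0,0,0,0.05],[0,0,0,0,0,0.05],[0,0,0,0,0,0.05],[0,0,0,0,0,0.05],[0,0,0,0,0,0.05],[0,0,0,0,0,0.05],[0,0,0,0,0,0.05],[0,0,0,0,0,0.05],[0.057,0,0.01,0,0,0],[0.057,0,0.01,0,0,0],[0,0,0,0,0,0],[0,0,0,0,0,0],[0,0,0,0,0,0]]' 1 20
python3 - <<'E'
from h import *
need(w2w([.036,0,.108]),-95.5)
E
```

```text
clock: 43.48
position: [0.5912, 0.0658, 0.1493]
ee_rot: [3.138, -0.146, -0.001]
force: [-0.3, 0.0, -0.2]
width: 0.006
gripper_force: 0.0
t 43.48 pos [0.5912 0.0658 0.1493] yaw -95.32 tz [-0.0007 -0.0001 -1.    ] F [-0.2915  0.0229 -0.2408] w 0.006
 shift units [0.008  0.0002 0.1033]
 turn-z units 0.0015330153631027818
```

```bash
python3 -m creep '[[0.006,0,0.05,0,0,0],[0,0,0.05,0,0,0],[0,0,0,0,0,0],[0,0,0,0,0,0]]'
python3 -m creep '[[0,0,0.007,0,0,0],[0,0,0.007,0,0,0],[0,0,0.007,0,0,0],[0,0,0,0,0,0]]'
python3 -m creep '[[0,0,0.007,0,0,0],[0,0,0.007,0,0,0],[0,0,0,0,0,0]]'
python3 -m creep '[[0,0,0.007,0,0,0],[0,0,0.007,0,0,0],[0,0,0,0,0,0]]'
```

```text
clock: 43.82
position: [0.5932, 0.0657, 0.1093]
ee_rot: [3.138, -0.145, -0.004]
force: [0.5, 0.1, 0.8]
width: 0.004
gripper_force: 0.0
clock: 44.15
position: [0.5947, 0.0657, 0.1012]
ee_rot: [-3.138, 0.145, 0.0]
force: [-0.6, 0.6, -0.1]
width: 0.008
gripper_force: 0.0
clock: 44.4
position: [0.595, 0.0656, 0.0953]
ee_rot: [3.138, -0.146, 0.0]
force: [1.1, -0.3, 1.5]
width: 0.008
gripper_force: 0.3
clock: 44.65
position: [0.5945, 0.0656, 0.0894]
ee_rot: [3.138, -0.145, -0.001]
force: [0.1, 0.3, -0.1]
width: 0.006
gripper_force: 0.1
```

```bash
python3 -m creep '[[0,0,0.006,0,0,0],[0,0,0.006,0,0,0],[0,0,0,0,0,0]]'
python3 -m creep '[[0,0,0.006,0,0,0],[0,0,0.004,0,0,0],[0,0,0,0,0,0],[0,0,0,0,0,0]]'
```

```text
clock: 44.9
position: [0.5946, 0.0656, 0.0854]
ee_rot: [-3.138, 0.146, 0.001]
force: [-1.5, -1.0, 4.9]
width: 0.011
gripper_force: 2.6
clock: 45.23
position: [0.5947, 0.0656, 0.085]
ee_rot: [-3.136, 0.146, -0.001]
force: [-16.5, -0.3, 48.2]
width: 0.001
gripper_force: 23.6
```

```bash
python3 - <<'E'
from h import *
need(w2w([.036,0,.085]),-95.5)
E
```

```text
t 45.23 pos [0.5947 0.0656 0.085 ] yaw -95.34 tz [ 0.0007  0.0024 -1.    ] F [-16.469   -0.3124  48.175 ] w 0.001
 shift units [-0.001   0.0005  0.    ]
 turn-z units 0.0013350710163688717
```

Bottomed at z = 85 mm, the flat height. Lift off, hover over the slider and check.

```bash
python3 -m creep '[[0,0,-0.01,0,0,0],[0,0,-0.03,0,0,0],[0,0,-0.06,0,0,0],[0,0,-0.08,0,0,0],[0,0,-0.05,0,0,0],[-0.08,0.015,0,0,0,0],[-0.08,0.015,0,0,0,0],[-0.08,0.015,0,0,0,0],[-0.08,0.015,0,0,0,0],[0,0,0,0,0,0],[0,0,0,0,0,0],[0,0,0,0,0,0]]' 0.1
python3 - <<'E'
from h import *
need(w2w([-.1,-.05,.049]),-95.5)
f,K,C=grab('side');g,K2,C2=grab('scene');w,K3,C3=grab('wrist');m=masks(w)
for a,c,b in blobs(m['red'],15)[0]: X=cast(c,.043,K3,C3);print('red',a,c,inw(X))
for a,c,b in blobs(m['orange'],15)[0]: X=cast(c,.0855,K3,C3);print('or',a,c,b,inw(X))
k=np.zeros(w.shape[:2],bool);k[190:262,200:480]=1;h=hsv(w)
for a,c,b in blobs((h[...,2]<40)&k,40)[0]: print('blk',a,c,b,inw(cast(c,.0725,K3,C3)),inw(cast(c,.04,K3,C3)))
hull=proj([w2w([x,y,.085]) for x,y in [(-.05,-.095),(-.05,.095),(.054,-.095),(.054,.095)]],K2,C2);print(hull)
a=cv2.resize(f[210:330,290:410],(400,400),interpolation=cv2.INTER_CUBIC);b=cv2.resize(g[170:290,275:395],(400,400),interpolation=cv2.INTER_CUBIC)
c=cv2.resize(w[:270,140:540],(296,200));d=np.zeros((200,800,3),np.uint8);d[:,:296]=c
save('shut',np.vstack([np.hstack([a,b]),d]))
E
```

```text
clock: 46.23
position: [0.4659, 0.0539, 0.1737]
ee_rot: [-3.138, 0.145, -0.002]
force: [0.7, 0.3, 0.5]
width: 0.451
gripper_force: 0.0
t 46.23 pos [0.4659 0.0539 0.1737] yaw -95.29 tz [ 0.0011  0.0005 -1.    ] F [0.6727 0.3053 0.5273] w 0.451
 shift units [-0.0237  0.0655  0.3118]
 turn-z units 0.0017121891042066295
red 42 [270.2 262.2] [[-0.1249  0.0164]]
blk 912 [330.4 236.8] [268 223  94  35] [[-0.0933 -0.0352]] [[-0.1022 -0.0367]]
[[302.7906 206.9851]
 [369.2132 181.2638]
 [326.9221 230.8771]
 [395.2501 202.5009]]
```

View pics/shut.png

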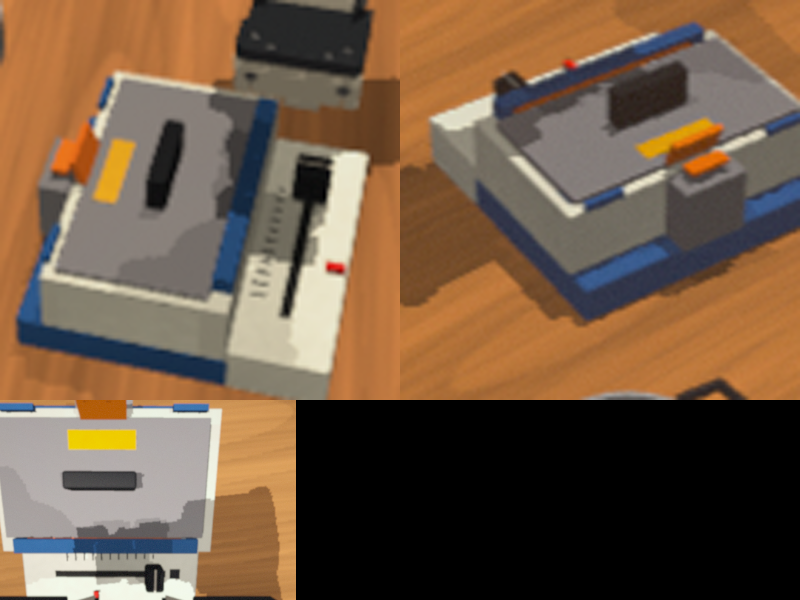

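Cover lies flat with the catch's nose over its rear edge (wrist crop (103,410)), slider still at zero. Now bring the slider to the pointer (warmer y 16.6 mm).

```bash
python3 -m creep '[[-0.0237,0.0655,0,0,0,0.0017],[0,0,0.07,0,0,0],[0,0,0.07,0,0,0],[0,0,0.07,0,0,0],[0,0,0.07,0,0,0],[0,0,0.025,0,0,0],[0,0,0,0,0,0],[0,0,0,0,0,0]]' 0.1 10
python3 - <<'E'
from h import *
need(w2w([-.1,-.05,.049]),-95.5)
E
```

```text
clock: 47.05
position: [0.4536, 0.0281, 0.0514]
ee_rot: [3.137, -0.152, -0.001]
force: [1.3, -0.2, 0.3]
width: 0.452
gripper_force: 0.0
t 47.05 pos [0.4536 0.0281 0.0514] yaw -95.55 tz [-0.001  -0.0006 -1.    ] F [ 1.2691 -0.2006  0.2689] w 0.452
 shift units [ 0.0012 -0.0018  0.0059]
 turn-z units -0.00039178635578972866
```

```bash
python3 -m creep '[[0,-0.0018,0.003,0,0,0],[0,0,0,0,0,0],[0,0,0,0,0,0],[0,0,0,0,0,0],[0,0,0,0,0,0],[0,0,0,0,0,0]]' 1 10
python3 -m creep '[[0,-0.02,0,0,0,0],[0,-0.02,0,0,0,0],[0,-0.02,0,0,0,0],[0,-0.02,0,0,0,0],[0,-0.02,0,0,0,0],[0,-0.02,0,0,0,0],[0,-0.02,0,0,0,0],[0,-0.015,0,0,0,0],[0,-0.007,0,0,0,0],[0,0,0,0,0,0],[0,0,0,0,0,0]]'
python3 - <<'E'
from h import *
need(w2w([-.1,.0166,.049]),-95.5)
E
```

```text
clock: 47.55
position: [0.4539, 0.0293, 0.0508]
ee_rot: [-3.137, 0.151, -0.002]
force: [-0.8, 0.8, 7.8]
width: 0.217
gripper_force: 10.0
clock: 48.47
position: [0.4602, 0.0945, 0.0508]
ee_rot: [-3.137, 0.15, -0.002]
force: [-1.5, 1.4, 7.5]
width: 0.217
gripper_force: 10.0
t 48.47 pos [0.4602 0.0945 0.0508] yaw -95.47 tz [ 0.0014  0.0013 -1.    ] F [-1.5028  1.4382  7.5389] w 0.217
 shift units [ 0.0007 -0.0013  0.0046]
 turn-z units 0.00026152559567324356
```

```bash
python3 -m creep '[[0,-0.0013,0,0,0,0],[0,0,0,0,0,0],[0,0,0,0,0,0]]'
python3 -m creep '[[0,0,0,0,0,0],[0,0,0,0,0,0],[0,0,0,0,0,0],[0,0,-0.03,0,0,0],[0,0,-0.07,0,0,0],[0,0,-0.07,0,0,0],[0,0,-0.07,0,0,0],[0,0,-0.07,0,0,0],[0,0,-0.06,0,0,0],[-0.03,0,0,0,0,0],[0,0,0,0,0,0],[0,0,0,0,0,0],[0,0,0,0,0,0]]' -0.1
python3 - <<'E'
from h import *
need(None)
w,K,C=grab('wrist');m=masks(w)
for a,c,b in blobs(m['red'],10)[0]: print('red',a,c,b,inw(cast(c,.043,K,C)))
h=hsv(w)
x=w2w([-.1,.0166,.0725]);p=proj([x],K,C)[0].astype(int);print(p)
r=[q for q in range(p[1]-8,p[1]+9,2)]
for q in r: print(q,h[q,p[0]-16:p[0]+17,2])
print('yaw px dir',proj([w2w([-.11,.0166,.0725]),w2w([-.09,.0166,.0725]),w2w([-.13,.0166,.043])],K,C))
E
```

```text
clock: 48.72
position: [0.4602, 0.0945, 0.0508]
ee_rot: [-3.137, 0.151, -0.002]
force: [-0.3, 0.1, 7.7]
width: 0.217
gripper_force: 10.0
clock: 49.8
position: [0.447, 0.0952, 0.1971]
ee_rot: [3.137, -0.15, -0.003]
force: [-0.3, -1.0, -0.0]
width: 0.549
gripper_force: 0.0
t 49.8 pos [0.447  0.0952 0.1971] yaw -95.49 tz [-0.0017 -0.0005 -1.    ] F [-0.251  -0.9644 -0.0035] w 0.549
red 49 [314.5 232.4] [313 226   4  13] [[-0.1274  0.0167]]
[314 209]
201 [ 33  34  33  26  33  26  25  30  30  25  33  36  29  32  39  86 133 139
 109  62  38  25  24  33  32  31  22  34  27  29  25  34  26]
203 [ 27  30  31  34  27  26  26  27  28  18  34  32  33  30  43  94 129 142
 110  63  30  33  27  33  27  29  30  25  29  27  23  29  25]
205 [ 32  25  31  25  30  29  29  15  25  28  32  37  33  29  37  91 135 135
 107  61  30  31  28  26  26  34  32  12   8  28  32  29  32]
207 [ 88  84  88  92  78  57  34  28  24  31  21  24  29  26  36  90 133 140
 107  64  35  32  29  37  25  22  25  23  48  78 100 104 101]
209 [146 146 147 147 135 101  53  28  20  26  24  25  27  29  39  85 133 140
 110  65  35  24  27  33  26  31  19  35  87 131 149 152 151]
211 [148 149 148 149 139 107  60  29  17  31  25  28  31  32  35  90 134 140
 109  65  29  33  26  31  14  26  31  37  91 134 150 150 152]
213 [151 152 147 146 140 109  68  27  23  27  24  16  22  30  39  92 133 139
 109  68  32  31  36  26  25  24  26  39  94 133 148 152 152]
215 [146 149 148 149 139 107  64  30  23  33  25  31  35  24  40  90 131 137
 111  62  27  32  32  32  28  33  22  42  93 136 151 156 160]
217 [148 149 150 148 141 105  63  29  28  28  34  30  27  24  42  90 134 138
 111  67  30  23  23  18  19  25  25  39  88 136 150 160 170]
yaw px dir [[314.5159 221.4089]
 [314.5116 197.8197]
 [314.5664 235.0901]]
```

White line (col 314.8) and pointer (col 314.5) are in line within 0.3 mm; the arm is clear of everything.

```bash
python3 -c "
from cell import arm
print(arm.sign_off())"
```

```text
the job is handed in; nothing more can be done
None
```

The job is handed in, with every step done in the order asked: slider to zero, the three jars that were present into wells 2–4, cover hooked and pressed flat under the catch, and slider back to within about 0.3 mm of the pointer; `sign_off()` returned no verdict.

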